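# Set up the network corner: unstack, place and restack the boxes

### The arm

A 7-joint arm with a two-finger parallel gripper is mounted at the origin on the work surface. World frame = base frame: x ahead of the robot, y to its left, z up, the work surface at z = 0. Lengths are in m, angles in rad, forces in N, time in s.
With the tool pointing down it reaches from about 0.425 to 0.875 m from the base axis. Payload 8.4 kg.
Tool frame: the origin (TCP) lies at the very end of the fingers, on their centre line; the grasp point (between the pads) lies 19 mm behind it; x points along the fingers, y is the direction in which the jaws open and shut, and the axes are right-handed (so a half turn about x gives the same grasp; the last joint's range is limited). The gripper opens to 85 mm and grips with 20 to 120 N. Pads are 22 mm wide; open, the fingers measure 114 mm over their backs; the gripper's body (76 mm by 85 mm) begins 54 mm behind the grasp point. The pads swing forward as they close: fully open they stand 13 mm farther back than shut.
Start: joints at [-1.444, 0.333, 0.04, 1.465, -0.013, 1.343, -0.059], TCP at [0.146, 0.633, 0.231] pointing down, gripper open.
Joint ranges: [-2.58, 2.58], [-0.38, 2.09], [-1.3, 1.39], [0.25, 2.4], [-1.5, 4.64], [0.08, 2.09], [-2.65, 2.65]. Speed limits (rad/s): [2.22, 2.22, 2.79, 2.79, 3.14, 3.14, 3.14].

### API

Orientations are given as [roll, pitch, yaw] about the fixed x, y, z axes, in that order (R = Rz(yaw) Ry(pitch) Rx(roll)).
In Python, from plant import telemetry, imaging, ticket gives the robot as it stands.
- The arm moves only by the tool jog_arm, never from a script. Its argument "steps" is a list of rows, each an object with "translation": the shift along the world's x, y, z in mm, a list of three; "rotation": the turn, a rotation vector about the world's x, y, z in rad, a list of three; "claw": the opening, from 0 (shut) to 1 (fully open). A call has 1 to 20 rows; each row is the pose to reach, as a shift and turn from the pose measured when the call began; what a row does not reach only later rows make up. A row lasts 1/12 s, in which the tool goes at most 41.7 mm and 7.16 degrees, less where a joint would pass 70% of its speed; a pose out of reach is approached as far as the arm can. A call with a gripper value outside its range is refused whole. The fingers move at their own pace and stop on an object; "squeeze" is the grip in N (left out, the last holds). Time passes only in rows, so rows that repeat a pose let the fingers close. It gives the time, the measured TCP pose, the force and the opening at its end, in the units of the state.
- telemetry.observe(): the state, without advancing time (a new reading comes with each control period).
- imaging.get_image(name): name is "scene" or "top" or "wrist"; returns a dict with "color" (480x640x3 uint8, red, green, blue), "mtx" (3x3 intrinsics, pixels), "k1" (the pictures are not rectified: a ray, as slopes to the right and down, at radius r is drawn at 1 + k1 r^2 times it, then the intrinsics apply), "R" (3x3) and "t" (3): a world point X has camera coordinates R X + t. Camera axes: x right, y down, z forward; pixel columns grow to the right and rows downward; lengths in m; the calibration is good to about 2 mm. A picture is of the moment at which its call begins. There is no depth.
- ticket.hand_in(): hands the job in, once; it reports no verdict.
The state is a dict: "time": time; "joint_pos": joint angles; "dq": joint speeds; "joint_torque": joint torques, N m; "ee_pos": TCP position; "ee_rot": TCP orientation; "wrist_force": force on the tool from outside, world axes, zero at the start; "wrist_torque": the same for the moment, N m; "opening": finger opening in m.
Only numpy, scipy, OpenCV 4.12 (cv2) and the standard library are available. Lean on these libraries where they do the work, as an engineer would, in place of code of your own. Each camera call takes 0.05 s, during which the arm holds its last target. There are 200 camera calls.

### The job

Clear the pile of network boxes one at a time (never lift a box with another still on it; the yellow converter may be set down for a while on top of the black router) and set them up, as seen from the robot: the blue switch flat on the table behind the black router, leaving a gap of 4 cm, centred on the router and with its length parallel to the router's long side; the white modem squarely on the cork mat, with the yellow converter centred on top of it, lengths in line. Stand the grey mesh node upright on the table to the left of the modem, 4 cm clear of its long side and level with its middle. Put everything down without dropping it, and leave the black power plug and the red screw tin where they are.

Things in the scene. Friction and masses are not known exactly. Their poses are not given: they have to be found in the camera images.
- router: Flat black router fixed to the table, 100 (x) x 140 (y) x 30 (z) mm, yellow ports in its front (-x) face, towards the robot; turned up to 0.2 rad. Origin: centre of its underside; +x points out of its back, away from the robot. Flat top. The switch goes behind it: 40 mm gap, centre 118 mm along +x from the origin, switch length along the router's y, either way round.
- cork_mat: Brown cork mat fixed to the table, 138 (x) x 84 (y) x 3 (z) mm, turned up to 0.25 rad. Origin: centre of its underside, on the table; +x along its length, away from the robot, +y to the left as seen from the robot. The modem lies centred on its top, length along x, either way round. The node's place is 104 mm along +y from its centre (40 mm gap to a centred modem), on the bare table.
- modem: White fibre modem, box 120 (x) x 66 (y) x 32 (z) mm, about 0.26 kg, loose, at the bottom of the pile on the table at the start, its length pointing roughly away from the robot (turned up to 0.5 rad). Origin: centre of its underside; x along its length, z up.
- switch: Blue metal network switch, box 90 (x) x 56 (y) x 28 (z) mm, about 0.24 kg, loose, lying on the modem in the middle of the pile at the start, underside 32 mm above the table. Origin: centre of its underside; x along its length.
- converter: Yellow media converter, box 64 (x) x 40 (y) x 26 (z) mm, about 0.13 kg, loose, lying on the switch at the top of the pile at the start, underside 60 mm above the table. Origin: centre of its underside; x along its length.
- mesh_node: Grey mesh radio node, upright round body 62 mm in diameter (straight sides up to 50 mm) and 70 mm tall, blue spot on top, about 0.2 kg, loose on the table. Origin: centre of its underside, z up.
- power_plug: Black power plug, 26 x 34 x 36 mm high, standing loose on the table between the pile and the mesh node: not to be moved. Origin: centre of its underside.
- screw_tin: Round tin, red with a silver lid, 48 mm in diameter and 22 mm high, loose on the table near the back: not to be moved. Origin: centre of its underside.

How it is judged:
By the outcome, as a careful person would: the job done as asked, in the order asked, and still so for the second after the job is handed in, with the robot touching nothing.
It also fails if it takes over 128 s, if anything falls off the work surface, if the arm or the gripper's body presses on something with over 40 N, if the wrist force passes 120 N, or if a joint passes its speed limit or range.

## Working session

There is one attempt and no reset: what is moved stays moved. The work goes in short steps, Python scripts to look and compute and a tool call to move; the robot and the scene stay as the last step left them, time stands still between calls to the robot, and variables do not carry over. Pictures are saved under pics/ and viewed, about 12 in all and at most 16, crops included, and the job is handed in when it is done.

Besides the shell and the picture viewer there is one more tool, called as name([rows], argument=value, ...), one row to a line, values as JSON. jog_arm: Moves the arm, as the interface text tells. Its arguments: {"type":"object","properties":{"steps":{"type":"array"},"squeeze":{"type":"number"}},"required":["steps"]}

```bash
mkdir -p pics; ls
python3 - <<'E'
from plant import telemetry, imaging
import cv2
s=telemetry.observe();print(s)
for n in("scene","top"):
    d=imaging.get_image(n);cv2.imwrite(f"pics/{n}0.png",d["color"][:,:,::-1]);print(n,d["mtx"].tolist(),d["k1"],d["R"].round(3).tolist(),d["t"].round(3).tolist())
E
```

```text
pics
{'time': 0.0, 'joint_pos': array([-1.44421238,  0.33392249,  0.03985889,  1.46623889, -0.0134341 ,
        1.34334533, -0.05852069]), 'dq': array([-0.00101288, -0.00016707, -0.00023916, -0.00100663,  0.00059972,
       -0.00046947, -0.00030575]), 'joint_torque': array([-1.31072589e-03, -6.58552909e+01,  1.36457596e+00, -4.05565846e+01,
        1.66753825e-02,  1.26124977e-02,  2.56789048e-05]), 'ee_pos': array([0.14542027, 0.63305355, 0.23042942]), 'ee_rot': array([-1.52583511,  1.56914796, -1.75165018]), 'wrist_force': array([-0.47082216, -0.23575534,  0.1494514 ]), 'wrist_torque': array([ 0.02632619, -0.03095578, -0.04725734]), 'opening': 0.08572440633768053}
scene [[532.6991873677325, 0.0, 315.2068185712102], [0.0, 532.6991873677325, 236.1201022618254], [0.0, 0.0, 1.0]] 0.03960420296296255 [[0.305, 0.952, -0.003], [0.527, -0.171, -0.832], [-0.793, 0.252, -0.554]] [-0.155, -0.246, 1.33]
top [[617.352333628687, 0.0, 324.19558303793775], [0.0, 617.352333628687, 242.86469392553474], [0.0, 0.0, 1.0]] -0.1183852217967605 [[0.09, -0.996, 0.001], [-0.969, -0.088, -0.231], [0.23, 0.02, -0.973]] [-0.041, 0.551, 0.958]
```

View pics/scene0.png

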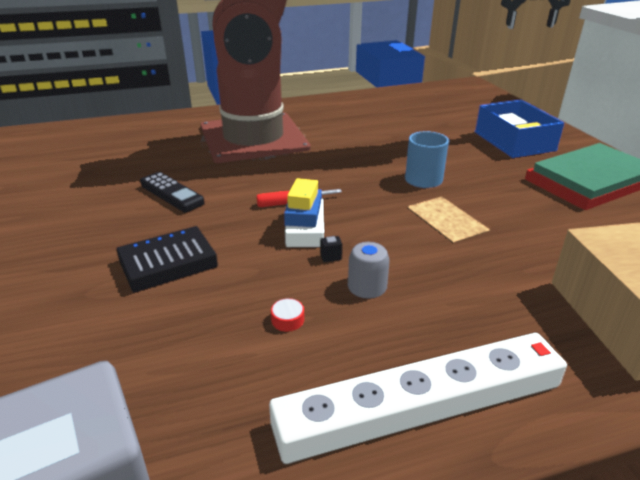

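View pics/top0.png

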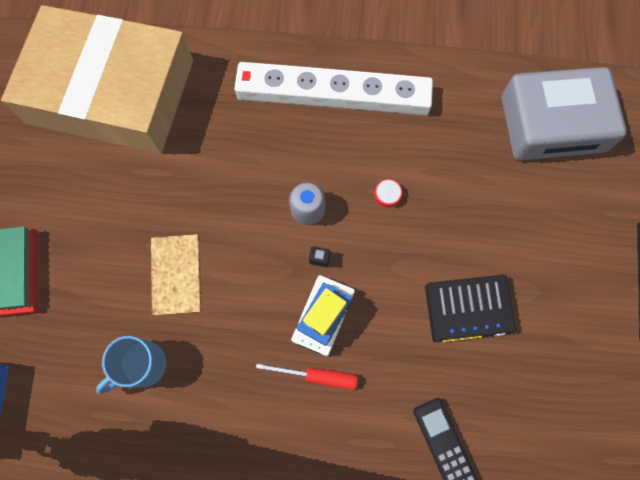

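The scene view shows the pile at about (305,215), mesh node (369,270), plug (331,249), tin (288,315), mat (448,218) and router (167,257). In the top view the pile is at (325,313), mat (175,274), router (470,308), node (308,203), plug (320,256) and tin (388,193).

```bash
cat > h.py <<'E'
import numpy as np, cv2
from plant import telemetry, imaging
def grab(n,save=None):
    d=imaging.get_image(n)
    if save: cv2.imwrite(f"pics/{save}.png",d["color"][:,:,::-1])
    d["hsv"]=cv2.cvtColor(d["color"],cv2.COLOR_RGB2HSV); return d
def rays(d,uv):
    uv=np.asarray(uv,float).reshape(-1,1,2)
    s=cv2.undistortPoints(uv,d["mtx"],np.array([d["k1"],0,0,0,0.]),None,None).reshape(-1,2)
    v=np.c_[s,np.ones(len(s))]@d["R"]; return -d["R"].T@d["t"],v/np.linalg.norm(v,axis=1)[:,None]
def plane(d,uv,z):
    c,v=rays(d,uv); return c+v*((z-c[2])/v[:,2])[:,None]
def tri(d1,p1,d2,p2):
    A=np.zeros((3,3));b=np.zeros(3)
    for d,p in((d1,p1),(d2,p2)):
        c,v=rays(d,p);P=np.eye(3)-np.outer(v[0],v[0]);A+=P;b+=P@c
    X=np.linalg.solve(A,b)
    c,v=rays(d1,p1);c2,v2=rays(d2,p2);n=np.cross(v[0],v2[0]);n/=np.linalg.norm(n)
    return X,abs((c-c2)@n)
def proj(d,X):
    q,_=cv2.projectPoints(np.asarray(X,float).reshape(-1,3),cv2.Rodrigues(d["R"])[0],d["t"],d["mtx"],np.array([d["k1"],0,0,0,0.]));return q.reshape(-1,2)
def mask(d,lo,hi,roi=None):
    m=cv2.inRange(d["hsv"],np.array(lo),np.array(hi))
    if roi: 
        k=np.zeros_like(m);x0,y0,x1,y1=roi;k[y0:y1,x0:x1]=1;m*=k
    m=cv2.morphologyEx(m,cv2.MORPH_CLOSE,np.ones((3,3),np.uint8))
    return m
def big(m):
    c=cv2.findContours(m,cv2.RETR_EXTERNAL,cv2.CHAIN_APPROX_NONE)[0]
    return max(c,key=cv2.contourArea).reshape(-1,2) if c else None
def rect(d,cnt,z):
    P=plane(d,cnt,z)[:,:2]*1000
    (c,(w,h),a)=cv2.minAreaRect(P.astype(np.float32))
    if w<h: w,h,a=h,w,a+90
    return np.round(c,1),round(w,1),round(h,1),round((np.radians(a)+np.pi/2)%np.pi-np.pi/2,3)
E
python3 - <<'E'
from h import *
T=grab("top");S=grab("scene")
print("cam",-T["R"].T@T["t"],-S["R"].T@S["t"])
def V(p,d):return d["hsv"][p[1],p[0]]
for n,p in dict(yel=(325,312),blue=(310,320),white=(337,285),cork=(175,274),router=(450,290),grey=(300,200),plug=(320,255),tin=(388,193),table=(250,250)).items(): print(n,V(p,T))
Z=dict(conv=((20,120,210),(35,255,255),(290,270,370,360),.086),sw=((105,120,60),(125,255,255),(290,270,370,360),.06),modem=((0,0,190),(180,40,255),(285,270,370,360),.032),
 cork=((8,40,120),(30,200,255),(130,225,215,325),.003),router=((0,0,0),(180,255,50),(415,265,530,350),.03),spot=((105,120,60),(125,255,255),(280,170,340,240),.07),
 plug=((0,0,0),(180,255,50),(305,243,333,270),.036),tin=((0,0,150),(180,60,255),(370,175,410,215),.022))
for n,(lo,hi,roi,z) in Z.items():
    c=big(mask(T,lo,hi,roi)); print(n,rect(T,c,z),len(c))
E
python3 - <<'E'
import cv2
a=cv2.imread('pics/top0.png');b=cv2.imread('pics/scene0.png')
cv2.imwrite('pics/c0.png',cv2.hconcat([cv2.resize(a[180:370,285:365],None,fx=3,fy=3,interpolation=2),cv2.resize(b[170:360,240:400],None,fx=3,fy=3,interpolation=2)]))
E
```

```text
cam [ 0.3171562  -0.01144186  1.05966416] [ 1.23206043 -0.22965233  0.53232142]
yel [ 30 163 247]
blue [ 30 162 247]
white [ 60   1 245]
cork [ 21  98 241]
router [120  21 180]
grey [114  60 212]
plug [120  20 190]
tin [109  12 238]
table [ 11 124 123]
conv (array([437.2,  -1.4]), 63.9, 38.7, np.float64(-0.525)) 101
sw (array([437.3,  -0.8]), 88.8, 55.3, np.float64(-0.423)) 249
modem (array([388.4,  17.6]), 66.7, 20.6, np.float64(1.188)) 88
cork (array([488.2, 273.2]), 181.9, 152.4, np.float64(0.128)) 366
router (array([ 451.2, -178.6]), 84.7, 13.0, np.float64(0.341)) 111
spot (array([629.3,  46.1]), 21.9, 21.1, np.float64(-1.481)) 36
plug (array([526.7,  11.6]), 36.4, 20.2, np.float64(-1.073)) 60
tin (array([666.9, -94.3]), 40.6, 39.2, np.float64(-0.688)) 62
```

View pics/c0.png

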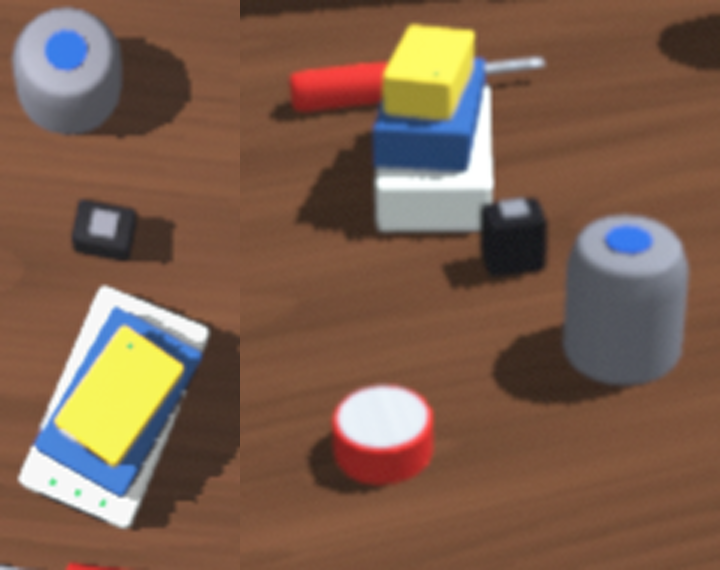

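The crops show yellow on blue on white, all turned the same way (about −0.5 rad), with the plug just beyond the modem's far end and the node beyond that. The converter and switch rectangles fit their given sizes. The mat, router and modem masks need refining, and I need heights from two views.

Run:
```python
from h import *
T=grab("top");S=grab("scene")
pile=mask(T,(0,0,190),(180,40,255),(285,270,370,360))|mask(T,(105,120,40),(125,255,255),(285,270,370,360))|mask(T,(20,120,150),(35,255,255),(290,270,370,360))
print("pile at .032",rect(T,cv2.convexHull(big(pile)).reshape(-1,2),.032))
ck=cv2.morphologyEx(mask(T,(8,30,165),(30,150,255),(130,225,215,325)),cv2.MORPH_OPEN,np.ones((5,5),np.uint8))
print("cork",rect(T,big(ck),.003))
for lo in ((0,0,0),):
    r=cv2.morphologyEx(mask(T,lo,(180,90,75),(415,262,530,350)),cv2.MORPH_CLOSE,np.ones((9,9),np.uint8))
    r=cv2.morphologyEx(r,cv2.MORPH_OPEN,np.ones((5,5),np.uint8))
    print("router",rect(T,big(r),.03))
print("router samples",[T["hsv"][y,x].tolist() for x,y in ((435,310),(470,318),(470,333),(519,300),(526,300),(440,340))])
red=mask(T,(0,120,80),(8,255,255),(370,175,410,215))|mask(T,(172,120,80),(180,255,255),(370,175,410,215))|mask(T,(0,0,150),(180,60,255),(370,175,410,215))
# heights from two views: centroid of top faces
def cen(c): (x,y),_,_=cv2.minAreaRect(c); M=cv2.moments(c.reshape(-1,1,2)); return (M['m10']/M['m00'],M['m01']/M['m00'])
for n,a,b in (("conv",((20,120,210),(35,255,255),(290,270,370,360)),((20,120,215),(35,255,255),(280,170,330,215))),
 ("spot",((105,120,60),(125,255,255),(280,170,340,240)),((105,120,60),(125,255,255),(345,235,395,260))),
 ("tin",((0,0,150),(180,60,255),(370,175,410,215)),((0,0,150),(180,60,255),(265,290,310,330))),
 ("cork",None,((8,30,165),(30,150,255),(400,190,495,245)))):
    ca=cen(big(mask(T,*a)) if a else big(ck)); cb=cen(big(mask(S,*b)));print(n,np.round(ca,1),np.round(cb,1),[np.round(q*1000,1) for q in tri(T,ca,S,cb)])
```

```text
pile at .032 (array([437.6,   1.5]), 120.4, 67.2, np.float64(-0.308))
cork (array([488.1, 266.5]), 138.9, 84.6, np.float64(0.158))
router (array([ 471.2, -245.3]), 143.9, 100.8, np.float64(-1.371))
router samples [[126, 21, 62], [126, 22, 59], [130, 13, 60], [11, 132, 135], [10, 131, 134], [150, 17, 45]]
conv [324.3 311.2] [304.1 188.7] [array([437.9,   0.6,  82.2]), np.float64(3.8)]
spot [306.6 196.2] [369.  249.4] [array([629.3,  46.5,  69.7]), np.float64(1.0)]
tin [388.3 191.1] [287.  308.3] [array([666.8, -93.5,  21.8]), np.float64(1.1)]
cork [174.6 274.5] [448.1 218.5] [array([488.4, 269.1,  -1.5]), np.float64(3.3)]
```

Measured heights: converter top 82, spot 70, tin 22 and mat −1.5 mm. These fit the stated heights to within 5 mm, and the sizes match. Next I'll add a move calculator.

```bash
cat >> h.py <<'E'
from scipy.spatial.transform import Rotation as Ro
def go(x,y,z,jaw):
    "target TCP mm, tool down, jaw axis heading (rad, mod pi) -> shift and turn"
    s=telemetry.observe();R0=Ro.from_euler('xyz',s["ee_rot"]);p=s["ee_pos"]*1000
    yo=R0.as_matrix()[:,1]
    print("tcp",p.round(1),"jaw",round(float(np.arctan2(yo[1],yo[0])),3),"down",R0.as_matrix()[:,0].round(3),"q7",s["joint_pos"][6].round(2),"t",round(s["time"],2))
    for k in(0,np.pi):
        a=jaw+k;yy=np.array([np.cos(a),np.sin(a),0]);xx=np.array([0,0,-1.]);M=np.c_[xx,yy,np.cross(xx,yy)]
        print(" shift",(np.array([x,y,z])-p).round(1),"turn",(Ro.from_matrix(M)*R0.inv()).as_rotvec().round(3))
E
python3 - <<'E'
from h import *
go(437,0,180,1.046)
T=grab("top")
print("mug rim",plane(T,[(105,360),(150,360),(128,340),(128,385)],.09).round(3)[:,:2].tolist(),"screwdriver",plane(T,[(258,366),(357,382)],.015).round(3)[:,:2].tolist())
W=grab("wrist","w0");print("wristcam",(-W["R"].T@W["t"]).round(3))
E
```

```text
tcp [145.5 633.4 231. ] jaw 1.345 down [-0.    -0.001 -1.   ] q7 -0.06 t 0.3
 shift [ 291.5 -633.4  -51. ] turn [ 0.001 -0.    -0.299]
 shift [ 291.5 -633.4  -51. ] turn [0.000e+00 1.000e-03 2.843e+00]
mug rim [[0.327, 0.335], [0.334, 0.263], [0.362, 0.303], [0.292, 0.293]] screwdriver [[0.344, 0.101], [0.333, -0.065]]
wristcam [0.082 0.648 0.373]
```

jog_arm([
  {"translation": [150, -150, 0], "rotation": [0, 0, -0.1], "claw": 0.7},
  {"translation": [300, -300, 0], "rotation": [0, 0, -0.2], "claw": 0.7},
  {"translation": [300, -300, 0], "rotation": [0, 0, -0.3], "claw": 0.7},
  {"translation": [300, -300, 0], "rotation": [0, 0, -0.3], "claw": 0.7},
  {"translation": [300, -300, 0], "rotation": [0, 0, -0.3], "claw": 0.7},
  {"translation": [300, -300, 0], "rotation": [0, 0, -0.3], "claw": 0.7},
  {"translation": [300, -300, 0], "rotation": [0, 0, -0.3], "claw": 0.7},
  {"translation": [300, -300, 0], "rotation": [0, 0, -0.3], "claw": 0.7},
  {"translation": [300, -300, 0], "rotation": [0, 0, -0.3], "claw": 0.7},
  {"translation": [292, -633, -31], "rotation": [0, 0, -0.3], "claw": 0.7},
  {"translation": [292, -633, -31], "rotation": [0, 0, -0.3], "claw": 0.7},
  {"translation": [292, -633, -31], "rotation": [0, 0, -0.3], "claw": 0.7},
  {"translation": [292, -633, -31], "rotation": [0, 0, -0.3], "claw": 0.7},
  {"translation": [292, -633, -31], "rotation": [0, 0, -0.3], "claw": 0.7},
  {"translation": [292, -633, -31], "rotation": [0, 0, -0.3], "claw": 0.7},
  {"translation": [292, -633, -31], "rotation": [0, 0, -0.3], "claw": 0.7},
  {"translation": [292, -633, -31], "rotation": [0, 0, -0.3], "claw": 0.7},
  {"translation": [292, -633, -31], "rotation": [0, 0, -0.3], "claw": 0.7},
  {"translation": [292, -633, -31], "rotation": [0, 0, -0.3], "claw": 0.7},
  {"translation": [292, -633, -31], "rotation": [0, 0, -0.3], "claw": 0.7},
])

```text
time: 2.07
ee_pos: [0.4375, -0.0016, 0.2003]
ee_rot: [1.696, 1.57, 1.165]
wrist_force: [-0.4, 0.6, 0.5]
opening: 0.0599
```

Run:
```python
from h import *
W=grab("wrist","w1");print("wristcam",(-W["R"].T@W["t"]).round(3),W["mtx"][0,0],W["k1"])
go(437,0,64,1.046)
c=big(mask(W,(20,120,150),(35,255,255)));print("conv",rect(W,c,.086),cv2.boundingRect(c))
c=big(mask(W,(105,120,40),(125,255,255)));print("sw",rect(W,cv2.convexHull(c).reshape(-1,2),.06))
```

```text
wristcam [0.381 0.031 0.343] 351.58063156488737 -0.05342859186045842
tcp [4.375e+02 1.000e-01 2.004e+02] jaw 1.043 down [ 0.     0.001 -1.   ] q7 0.86 t 2.12
 shift [-5.000e-01 -1.000e-01 -1.364e+02] turn [-0.001  0.     0.003]
 shift [-5.000e-01 -1.000e-01 -1.364e+02] turn [ 0.000e+00  1.000e-03 -3.139e+00]
conv (array([437.6,  -0.5]), 65.2, 39.4, np.float64(-0.526)) (292, 192, 54, 85)
sw (array([416.7,   9.3]), 54.5, 42.7, np.float64(1.138))
```

View pics/w1.png

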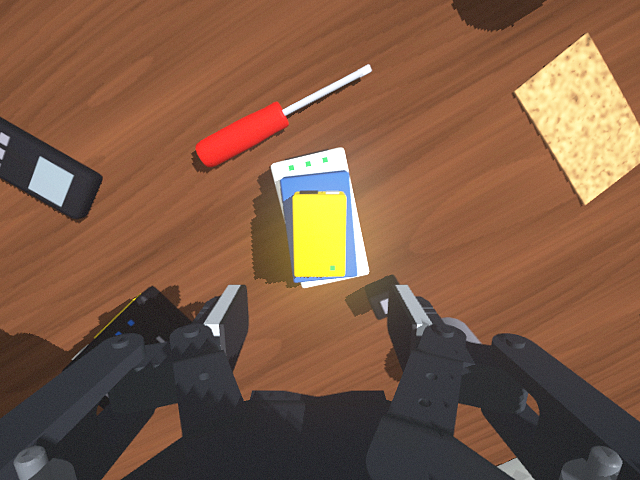

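The wrist view shows the converter centred at about pixel (319,235). It lies at (437.6, −0.5) with yaw −0.526, which agrees with the top view, so I'll grasp it.

jog_arm([
  {"translation": [0, 0, -40], "rotation": [0, 0, 0], "claw": 0.7},
  {"translation": [0, 0, -80], "rotation": [0, 0, 0], "claw": 0.7},
  {"translation": [0, 0, -110], "rotation": [0, 0, 0], "claw": 0.7},
  {"translation": [0, 0, -128], "rotation": [0, 0, 0], "claw": 0.7},
  {"translation": [0, 0, -136], "rotation": [0, 0, 0], "claw": 0.7},
  {"translation": [0, 0, -136], "rotation": [0, 0, 0], "claw": 0.7},
  {"translation": [0, 0, -136], "rotation": [0, 0, 0], "claw": 0.4},
  {"translation": [0, 0, -136], "rotation": [0, 0, 0], "claw": 0.3},
  {"translation": [0, 0, -136], "rotation": [0, 0, 0], "claw": 0.3},
  {"translation": [0, 0, -136], "rotation": [0, 0, 0], "claw": 0.3},
  {"translation": [0, 0, -136], "rotation": [0, 0, 0], "claw": 0.3},
  {"translation": [0, 0, -136], "rotation": [0, 0, 0], "claw": 0.3},
], squeeze=35)

```text
time: 3.12
ee_pos: [0.4387, 0.0006, 0.0657]
ee_rot: [1.177, 1.568, 0.65]
wrist_force: [-0.8, 1.0, 8.6]
opening: 0.0395
```

jog_arm([
  {"translation": [0, 0, 10], "rotation": [0, 0, 0], "claw": 0.3},
  {"translation": [0, 0, 30], "rotation": [0, 0, 0], "claw": 0.3},
  {"translation": [0, 0, 70], "rotation": [0, 0, 0], "claw": 0.3},
  {"translation": [4, -30, 100], "rotation": [0, 0, -0.1], "claw": 0.3},
  {"translation": [17, -248, 100], "rotation": [0, 0, -0.845], "claw": 0.3},
  {"translation": [17, -248, 100], "rotation": [0, 0, -0.845], "claw": 0.3},
  {"translation": [17, -248, 100], "rotation": [0, 0, -0.845], "claw": 0.3},
  {"translation": [17, -248, 100], "rotation": [0, 0, -0.845], "claw": 0.3},
  {"translation": [17, -248, 100], "rotation": [0, 0, -0.845], "claw": 0.3},
  {"translation": [17, -248, 100], "rotation": [0, 0, -0.845], "claw": 0.3},
  {"translation": [17, -248, 100], "rotation": [0, 0, -0.845], "claw": 0.3},
  {"translation": [17, -248, 100], "rotation": [0, 0, -0.845], "claw": 0.3},
  {"translation": [17, -248, 100], "rotation": [0, 0, -0.845], "claw": 0.3},
  {"translation": [17, -248, 100], "rotation": [0, 0, -0.845], "claw": 0.3},
])

```text
time: 4.28
ee_pos: [0.456, -0.2459, 0.1657]
ee_rot: [1.505, 1.567, 0.137]
wrist_force: [-0.5, 0.3, -1.8]
opening: 0.0389
```

Run:
```python
from h import *
W=grab("wrist","w2");T=grab("top")
go(456,-248,37,0.2)
for n,d,roi in(("W",W,(0,0,640,300)),("T",T,(285,270,370,360))):
    sw=mask(d,(105,120,40),(125,255,255),roi)
    c=cv2.convexHull(big(sw)).reshape(-1,2);print(n,"sw",rect(d,c,.06),cv2.boundingRect(c))
w=mask(T,(0,0,190),(180,40,255),(285,270,370,360))|mask(T,(105,120,40),(125,255,255),(285,270,370,360))
print("pile",rect(T,cv2.convexHull(big(w)).reshape(-1,2),.032))
```

```text
tcp [ 456.  -246.1  165.8] jaw 0.202 down [ 0.004  0.    -1.   ] q7 0.75 t 4.38
 shift [  -0.    -1.9 -128.8] turn [-0.     0.004 -0.002]
 shift [  -0.    -1.9 -128.8] turn [-0.006 -0.     3.14 ]
W sw (array([ 432.6, -212. ]), 5.0, 4.2, np.float64(-1.381)) (291, 183, 7, 8)
T sw (array([437.3,  -1. ]), 88.9, 55.3, np.float64(-0.428)) (297, 283, 55, 62)
pile (array([437.6,   1.5]), 120.4, 67.2, np.float64(-0.308))
```

View pics/w2.png

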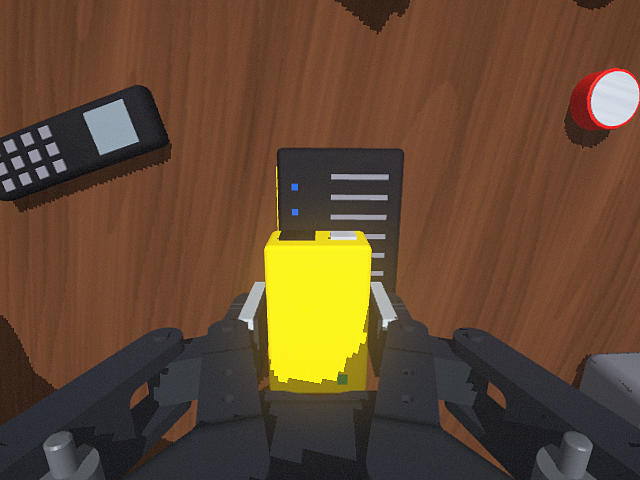

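The wrist view shows the converter held squarely over the router. I'll set it down.

jog_arm([
  {"translation": [0, -2, -40], "rotation": [0, 0, 0], "claw": 0.3},
  {"translation": [0, -2, -80], "rotation": [0, 0, 0], "claw": 0.3},
  {"translation": [0, -2, -110], "rotation": [0, 0, 0], "claw": 0.3},
  {"translation": [0, -2, -122], "rotation": [0, 0, 0], "claw": 0.3},
  {"translation": [0, -2, -125], "rotation": [0, 0, 0], "claw": 0.3},
  {"translation": [0, -2, -127], "rotation": [0, 0, 0], "claw": 0.3},
  {"translation": [0, -2, -128.5], "rotation": [0, 0, 0], "claw": 0.3},
  {"translation": [0, -2, -129.5], "rotation": [0, 0, 0], "claw": 0.3},
  {"translation": [0, -2, -129.5], "rotation": [0, 0, 0], "claw": 0.3},
  {"translation": [0, -2, -129.5], "rotation": [0, 0, 0], "claw": 0.3},
])

```text
time: 5.22
ee_pos: [0.4567, -0.2481, 0.0372]
ee_rot: [1.431, 1.565, 0.063]
wrist_force: [0.2, 0.9, -0.6]
opening: 0.0391
```

jog_arm([
  {"translation": [0, 0, -0.6], "rotation": [0, 0, 0], "claw": 0.3},
  {"translation": [0, 0, -1.2], "rotation": [0, 0, 0], "claw": 0.3},
  {"translation": [0, 0, -1.2], "rotation": [0, 0, 0], "claw": 0.3},
  {"translation": [0, 0, -1.2], "rotation": [0, 0, 0], "claw": 0.55},
  {"translation": [0, 0, -1.2], "rotation": [0, 0, 0], "claw": 0.7},
  {"translation": [0, 0, -1.2], "rotation": [0, 0, 0], "claw": 0.7},
  {"translation": [0, 0, -1.2], "rotation": [0, 0, 0], "claw": 0.7},
  {"translation": [0, 0, 20], "rotation": [0, 0, 0], "claw": 0.7},
  {"translation": [0, 0, 50], "rotation": [0, 0, 0], "claw": 0.8},
  {"translation": [0, 40, 90], "rotation": [0, 0, 0], "claw": 0.85},
  {"translation": [20, 60, 130], "rotation": [0, 0, 0], "claw": 0.85},
  {"translation": [20, 60, 170], "rotation": [0, 0, 0], "claw": 0.85},
  {"translation": [20, 60, 200], "rotation": [0, 0, 0], "claw": 0.85},
  {"translation": [20, 60, 200], "rotation": [0, 0, 0], "claw": 0.85},
  {"translation": [20, 60, 200], "rotation": [0, 0, 0], "claw": 0.85},
  {"translation": [20, 60, 200], "rotation": [0, 0, 0], "claw": 0.85},
])

```text
time: 6.55
ee_pos: [0.4767, -0.188, 0.237]
ee_rot: [1.536, 1.565, 0.168]
wrist_force: [-1.0, -0.1, -0.5]
opening: 0.0725
```

Run:
```python
from h import *
W=grab("wrist","w3");T=grab("top")
go(437.3,-1,180,1.143)
def rt(d,roi,cl=9):
    r=mask(d,(0,0,0),(180,90,75),roi); y=mask(d,(20,120,80),(35,255,255),roi);r|=cv2.dilate(y,np.ones((3,3),np.uint8))
    r=cv2.morphologyEx(r,cv2.MORPH_CLOSE,np.ones((cl,cl),np.uint8));r=cv2.morphologyEx(r,cv2.MORPH_OPEN,np.ones((5,5),np.uint8));return big(r)
c=rt(T,(415,262,530,350));print("T",rect(T,c,.03))
m=W["hsv"]; print("conv W",rect(W,big(mask(W,(20,120,150),(35,255,255))),.056),"T",rect(T,big(mask(T,(20,120,200),(35,255,255),(415,262,530,350))),.056))
print(proj(W,[[.471,-.245,.03],[.587,-.222,0]]).round())
```

```text
tcp [ 475.9 -188.1  235.9] jaw 0.202 down [ 0.003  0.001 -1.   ] q7 0.53 t 6.65
 shift [-38.6 187.1 -55.9] turn [-0.002  0.003  0.941]
 shift [-38.6 187.1 -55.9] turn [ 3.0e-03  2.0e-03 -2.2e+00]
T (array([ 478.8, -209.6]), 136.1, 79.4, np.float64(0.083))
conv W (array([ 456.7, -246. ]), 69.3, 40.8, np.float64(-1.369)) T (array([ 452.6, -218.1]), 42.5, 19.3, np.float64(-0.221))
[[300. 265.]
 [405. 257.]]
```

View pics/w3.png

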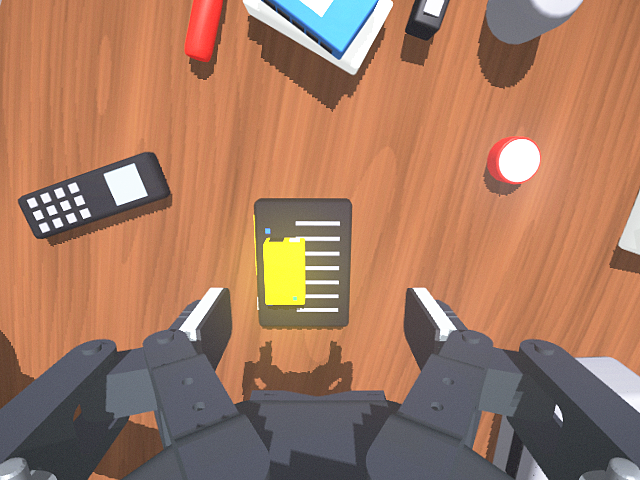

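The router is at about pixels (254–351, 198–327) with the converter resting on it. I'll measure the router from here.

Run:
```python
from h import *
W=grab("wrist")
h=W["hsv"];roi=(235,185,368,336)
r=mask(W,(0,0,0),(180,110,95),roi)|mask(W,(20,120,80),(35,255,255),roi)|mask(W,(0,0,150),(180,60,255),roi)|mask(W,(100,60,60),(125,255,255),roi)
r=cv2.morphologyEx(r,cv2.MORPH_OPEN,np.ones((7,7),np.uint8));c=big(r)
for z in(.0,.03):print(z,rect(W,c,z),cv2.boundingRect(c))
for row in (205,260,318): print([tuple(h[row,x].tolist()) for x in (*range(250,262,2),*range(346,356,2))])
for col in (300,): print([tuple(h[y,col].tolist()) for y in (*range(194,206,2),*range(320,334,2))])
```

```text
0.0 (array([ 457.3, -272.4]), 81.8, 48.1, np.float64(-1.369)) (265, 242, 43, 68)
0.03 (array([ 457.7, -260.7]), 75.3, 44.3, np.float64(-1.369)) (265, 242, 43, 68)
[(12, 138, 205), (11, 142, 218), (12, 146, 230), (20, 27, 86), (8, 30, 102), (12, 32, 104), (10, 29, 107), (3, 29, 105), (173, 29, 104), (165, 17, 89), (11, 140, 247)]
[(15, 141, 229), (15, 144, 230), (15, 141, 231), (14, 147, 219), (22, 101, 137), (22, 98, 136), (20, 51, 121), (18, 54, 118), (18, 56, 109), (15, 125, 155), (12, 146, 219)]
[(13, 146, 219), (14, 142, 215), (14, 148, 203), (15, 148, 205), (15, 149, 207), (20, 116, 132), (17, 56, 113), (15, 51, 110), (16, 108, 127), (12, 144, 209), (13, 137, 205)]
[(12, 139, 200), (11, 142, 206), (10, 98, 127), (15, 39, 91), (8, 29, 104), (21, 40, 108), (24, 92, 133), (23, 86, 133), (23, 88, 131), (24, 118, 119), (20, 142, 145), (17, 143, 161), (14, 143, 224)]
```

Run:
```python
from h import *
W=grab("wrist")
roi=(235,185,368,336)
r=mask(W,(0,0,0),(180,120,140),roi)|mask(W,(20,120,80),(35,255,255),roi)|mask(W,(0,0,150),(180,60,255),roi)
r=cv2.morphologyEx(r,cv2.MORPH_OPEN,np.ones((7,7),np.uint8));c=big(r)
print(rect(W,c,.03),cv2.boundingRect(c))
```

```text
(array([ 474.2, -246. ]), 143.7, 99.7, np.float64(-1.371)) (256, 198, 98, 131)
```

jog_arm([
  {"translation": [-38, 187, -36], "rotation": [0, 0, 0.94], "claw": 0.9},
  {"translation": [-38, 187, -36], "rotation": [0, 0, 0.94], "claw": 0.9},
  {"translation": [-38, 187, -36], "rotation": [0, 0, 0.94], "claw": 0.9},
  {"translation": [-38, 187, -36], "rotation": [0, 0, 0.94], "claw": 0.9},
  {"translation": [-38, 187, -36], "rotation": [0, 0, 0.94], "claw": 0.9},
  {"translation": [-38, 187, -36], "rotation": [0, 0, 0.94], "claw": 0.9},
  {"translation": [-38, 187, -36], "rotation": [0, 0, 0.94], "claw": 0.9},
  {"translation": [-38, 187, -36], "rotation": [0, 0, 0.94], "claw": 0.9},
  {"translation": [-38, 187, -36], "rotation": [0, 0, 0.94], "claw": 0.9},
  {"translation": [-38, 187, -36], "rotation": [0, 0, 0.94], "claw": 0.9},
  {"translation": [-38, 187, -36], "rotation": [0, 0, 0.94], "claw": 0.9},
])

```text
time: 7.67
ee_pos: [0.4376, -0.0015, 0.1995]
ee_rot: [1.601, 1.569, 1.169]
wrist_force: [-0.3, 0.1, 0.5]
opening: 0.0769
```

Run:
```python
from h import *
W=grab("wrist","w4")
go(437.3,-1,38,1.143)
roi=(230,130,420,310)
b=mask(W,(95,90,40),(125,255,255),roi);w=mask(W,(0,0,190),(180,40,255),roi)
c=cv2.convexHull(big(cv2.morphologyEx(b,cv2.MORPH_OPEN,np.ones((5,5),np.uint8)))).reshape(-1,2);print("sw",rect(W,c,.06),cv2.boundingRect(c))
c=cv2.convexHull(big(b|w)).reshape(-1,2);print("pile",rect(W,c,.032),cv2.boundingRect(c))
```

```text
tcp [437.7  -1.5 199.6] jaw 1.139 down [ 0.001  0.002 -1.   ] q7 0.93 t 7.72
 shift [  -0.4    0.5 -161.6] turn [-0.002  0.001  0.004]
 shift [  -0.4    0.5 -161.6] turn [ 2.000e-03  3.000e-03 -3.137e+00]
sw (array([438.2,  -0.8]), 90.1, 55.3, np.float64(-0.425)) (284, 173, 70, 108)
pile (array([438. ,  -1.2]), 119.5, 70.8, np.float64(-0.306)) (276, 150, 87, 137)
```

jog_arm([
  {"translation": [0, 0.5, -40], "rotation": [0, 0, 0], "claw": 0.9},
  {"translation": [0, 0.5, -80], "rotation": [0, 0, 0], "claw": 0.9},
  {"translation": [0, 0.5, -120], "rotation": [0, 0, 0], "claw": 0.9},
  {"translation": [0, 0.5, -145], "rotation": [0, 0, 0], "claw": 0.9},
  {"translation": [0, 0.5, -156], "rotation": [0, 0, 0], "claw": 0.9},
  {"translation": [0, 0.5, -161], "rotation": [0, 0, 0], "claw": 0.9},
  {"translation": [0, 0.5, -161], "rotation": [0, 0, 0], "claw": 0.9},
  {"translation": [0, 0.5, -161], "rotation": [0, 0, 0], "claw": 0.7},
  {"translation": [0, 0.5, -161], "rotation": [0, 0, 0], "claw": 0.5},
  {"translation": [0, 0.5, -161], "rotation": [0, 0, 0], "claw": 0.5},
  {"translation": [0, 0.5, -161], "rotation": [0, 0, 0], "claw": 0.5},
  {"translation": [0, 0.5, -161], "rotation": [0, 0, 0], "claw": 0.5},
  {"translation": [0, 0.5, -161], "rotation": [0, 0, 0], "claw": 0.5},
], squeeze=45)

```text
time: 8.8
ee_pos: [0.4387, -0.0009, 0.0399]
ee_rot: [1.255, 1.566, 0.822]
wrist_force: [-1.8, -1.1, 7.6]
opening: 0.0547
```

jog_arm([
  {"translation": [0, 0, 10], "rotation": [0, 0, 0], "claw": 0.5},
  {"translation": [0, 0, 35], "rotation": [0, 0, 0], "claw": 0.5},
  {"translation": [0, 0, 75], "rotation": [0, 0, 0], "claw": 0.5},
  {"translation": [20, -30, 105], "rotation": [0, 0, -0.1], "claw": 0.5},
  {"translation": [151, -223, 105], "rotation": [0, 0, -0.94], "claw": 0.5},
  {"translation": [151, -223, 105], "rotation": [0, 0, -0.94], "claw": 0.5},
  {"translation": [151, -223, 105], "rotation": [0, 0, -0.94], "claw": 0.5},
  {"translation": [151, -223, 105], "rotation": [0, 0, -0.94], "claw": 0.5},
  {"translation": [151, -223, 105], "rotation": [0, 0, -0.94], "claw": 0.5},
  {"translation": [151, -223, 105], "rotation": [0, 0, -0.94], "claw": 0.5},
  {"translation": [151, -223, 105], "rotation": [0, 0, -0.94], "claw": 0.5},
  {"translation": [151, -223, 105], "rotation": [0, 0, -0.94], "claw": 0.5},
  {"translation": [151, -223, 105], "rotation": [0, 0, -0.94], "claw": 0.5},
  {"translation": [151, -223, 105], "rotation": [0, 0, -0.94], "claw": 0.5},
  {"translation": [151, -223, 105], "rotation": [0, 0, -0.94], "claw": 0.5},
])

```text
time: 10.05
ee_pos: [0.5898, -0.2223, 0.1453]
ee_rot: [1.553, 1.565, 0.185]
wrist_force: [0.9, 0.3, -2.3]
opening: 0.0552
```

Run:
```python
from h import *
W=grab("wrist","w5");T=grab("top")
go(589.4,-224.3,9,0.2)
w=mask(T,(0,0,190),(180,40,255),(285,270,370,360))
print("modem",rect(T,cv2.convexHull(big(w)).reshape(-1,2),.032))
print("wrist_z",telemetry.observe()["wrist_force"].round(1))
```

```text
tcp [ 589.8 -222.6  145.3] jaw 0.201 down [ 0.005  0.001 -1.   ] q7 0.89 t 10.15
 shift [  -0.4   -1.7 -136.3] turn [-0.001  0.005 -0.001]
 shift [  -0.4   -1.7 -136.3] turn [-8.00e-03 -1.00e-03  3.14e+00]
modem (array([489.1,  16.6]), 38.3, 14.4, np.float64(-0.688))
wrist_z [ 0.2 -0.5 -1.4]
```

View pics/w5.png

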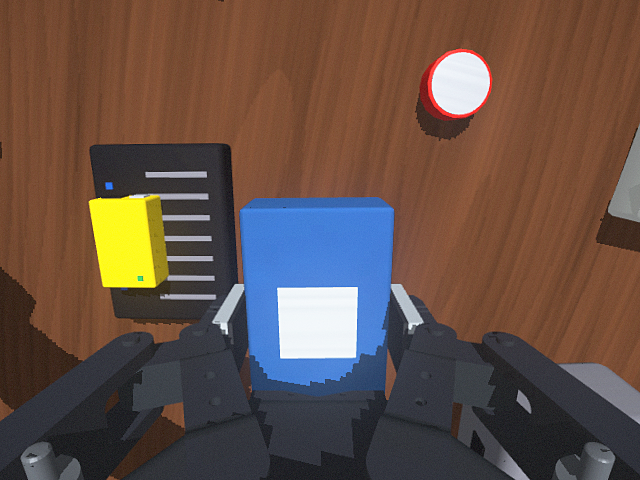

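The switch is held squarely and parallel to the router. Lowering.

jog_arm([
  {"translation": [0, -2.4, -40], "rotation": [0, 0.005, 0], "claw": 0.5},
  {"translation": [0, -2.4, -80], "rotation": [0, 0.005, 0], "claw": 0.5},
  {"translation": [0, -2.4, -115], "rotation": [0, 0.005, 0], "claw": 0.5},
  {"translation": [0, -2.4, -128], "rotation": [0, 0.005, 0], "claw": 0.5},
  {"translation": [0, -2.4, -132], "rotation": [0, 0.005, 0], "claw": 0.5},
  {"translation": [0, -2.4, -134], "rotation": [0, 0.005, 0], "claw": 0.5},
  {"translation": [0, -2.4, -135.5], "rotation": [0, 0.005, 0], "claw": 0.5},
  {"translation": [0, -2.4, -136.5], "rotation": [0, 0.005, 0], "claw": 0.5},
  {"translation": [0, -2.4, -137], "rotation": [0, 0.005, 0], "claw": 0.5},
  {"translation": [0, -2.4, -137], "rotation": [0, 0.005, 0], "claw": 0.5},
])

```text
time: 10.98
ee_pos: [0.5906, -0.2251, 0.0094]
ee_rot: [1.61, 1.569, 0.241]
wrist_force: [-0.4, 0.1, -2.2]
opening: 0.0553
```

jog_arm([
  {"translation": [-1, 0, -1], "rotation": [0, 0, 0], "claw": 0.5},
  {"translation": [-1, 0, -2], "rotation": [0, 0, 0], "claw": 0.5},
  {"translation": [-1, 0, -2], "rotation": [0, 0, 0], "claw": 0.5},
  {"translation": [-1, 0, -2], "rotation": [0, 0, 0], "claw": 0.5},
])

```text
time: 11.32
ee_pos: [0.5899, -0.2253, 0.008]
ee_rot: [1.57, 1.568, 0.201]
wrist_force: [-2.3, 1.4, 6.4]
opening: 0.0549
```

jog_arm([
  {"translation": [0, 0, 0.5], "rotation": [0, 0, 0], "claw": 0.7},
  {"translation": [0, 0, 0.5], "rotation": [0, 0, 0], "claw": 0.85},
  {"translation": [0, 0, 0.5], "rotation": [0, 0, 0], "claw": 0.85},
  {"translation": [0, 0, 0.5], "rotation": [0, 0, 0], "claw": 0.85},
  {"translation": [0, 0, 20], "rotation": [0, 0, 0], "claw": 0.85},
  {"translation": [0, 0, 55], "rotation": [0, 0, 0], "claw": 0.85},
  {"translation": [-20, 30, 95], "rotation": [0, 0, 0], "claw": 0.9},
  {"translation": [-40, 50, 135], "rotation": [0, 0, 0], "claw": 0.9},
  {"translation": [-60, 50, 175], "rotation": [0, 0, 0], "claw": 0.9},
  {"translation": [-60, 50, 210], "rotation": [0, 0, 0], "claw": 0.9},
  {"translation": [-60, 50, 220], "rotation": [0, 0, 0], "claw": 0.9},
  {"translation": [-60, 50, 220], "rotation": [0, 0, 0], "claw": 0.9},
  {"translation": [-60, 50, 220], "rotation": [0, 0, 0], "claw": 0.9},
])

```text
time: 12.4
ee_pos: [0.5305, -0.175, 0.2291]
ee_rot: [1.652, 1.565, 0.284]
wrist_force: [0.4, -0.4, -0.3]
opening: 0.0765
```

Run:
```python
from h import *
W=grab("wrist","w6")
go(437.5,0,180,1.26)
q=proj(W,[[.474,-.248,.03],[.589,-.224,.028]]).round();print(q)
def box(p,r=85): x,y=p.astype(int); return(max(x-r,0),max(y-r,0),x+r,y+r)
b=mask(W,(95,90,40),(125,255,255),box(q[1]));c=cv2.convexHull(big(b)).reshape(-1,2);print("sw",rect(W,c,.028),cv2.boundingRect(c))
roi=(235-30,150,400,400);x,y=q[0].astype(int);roi=(max(x-75,0),y-90,x+62,min(y+90,480))
r=mask(W,(0,0,0),(180,120,140),roi)|mask(W,(20,120,80),(35,255,255),roi)|mask(W,(0,0,150),(180,60,255),roi)
r=cv2.morphologyEx(r,cv2.MORPH_OPEN,np.ones((7,7),np.uint8));c=big(r);print("router",rect(W,c,.03),cv2.boundingRect(c))
```

```text
tcp [ 530.  -174.8  227.9] jaw 0.202 down [ 0.003  0.001 -1.   ] q7 0.72 t 12.45
 shift [-92.5 174.8 -47.9] turn [-0.003  0.002  1.058]
 shift [-92.5 174.8 -47.9] turn [ 0.003  0.003 -2.084]
[[248. 272.]
 [362. 271.]]
sw (array([ 588.6, -222.6]), 94.5, 55.8, np.float64(-1.354)) (335, 225, 56, 87)
router (array([ 458.4, -267.7]), 180.2, 142.8, np.float64(-1.37)) (173, 201, 127, 161)
```

View pics/w6.png

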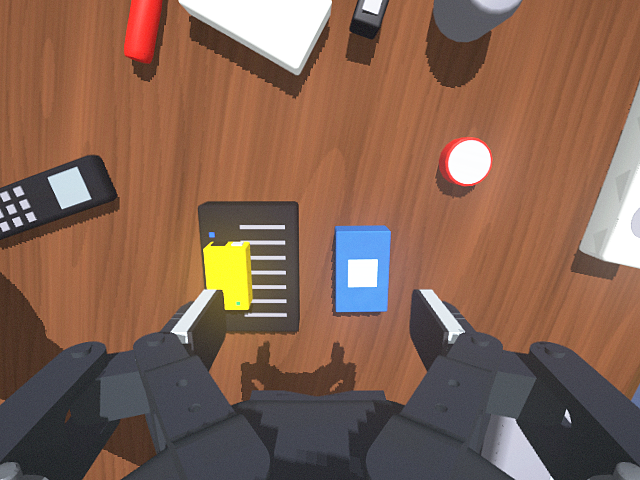

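The switch stands parallel behind the router, with the router's right edge at col ≈299 and the switch at cols 335–389. I'll compute the gap and centring more carefully.

Run:
```python
from h import *
W=grab("wrist");h=W["hsv"]
print("row240/275",[(x,*h[285,x].tolist()) for x in range(294,303)],[(x,*h[300,x].tolist()) for x in range(331,342)],[(x,*h[300,x].tolist()) for x in range(384,393)])
print("col",[(y,*h[y,365].tolist()) for y in range(222,234)],[(y,*h[y,365].tolist()) for y in range(309,316)])
roi=(185,185,306,338)
r=mask(W,(0,0,0),(180,120,140),roi)|mask(W,(20,120,80),(35,255,255),roi)|mask(W,(0,0,150),(180,60,255),roi)
r[285:,:222]=0
r=cv2.morphologyEx(r,cv2.MORPH_OPEN,np.ones((7,7),np.uint8));c=big(r)
R=rect(W,cv2.convexHull(c).reshape(-1,2),.03);print("router",R,cv2.boundingRect(c))
a=0.2;ux=np.array([np.cos(a),np.sin(a)]);uy=np.array([-ux[1],ux[0]])
ct=plane(W,c,.03)[:,:2]*1000; b=mask(W,(95,90,40),(125,255,255),(325,215,400,320));cs=big(b).astype(float)
for n,p in(("router",ct),("sw z28",plane(W,cs,.028)[:,:2]*1000),("sw z0",plane(W,cs,0)[:,:2]*1000)):
    print(n,"x",np.percentile(p@ux,[1,99]).round(1),"y",np.percentile(p@uy,[1,99]).round(1))
print("cam",(-W["R"].T@W["t"])[:2]@ux*1000,(-W["R"].T@W["t"])[:2]@uy*1000)
```

```text
row240/275 [(294, 15, 30, 86), (295, 10, 38, 81), (296, 178, 37, 82), (297, 173, 28, 81), (298, 10, 45, 68), (299, 173, 18, 57), (300, 12, 123, 155), (301, 11, 133, 178), (302, 10, 130, 178)] [(331, 8, 121, 171), (332, 9, 121, 183), (333, 174, 61, 83), (334, 177, 55, 88), (335, 120, 36, 78), (336, 111, 119, 124), (337, 108, 161, 253), (338, 105, 155, 254), (339, 106, 152, 249), (340, 105, 152, 249), (341, 105, 157, 248)] [(384, 106, 153, 249), (385, 106, 151, 249), (386, 106, 155, 250), (387, 106, 161, 255), (388, 111, 141, 244), (389, 8, 109, 154), (390, 9, 118, 169), (391, 7, 112, 162), (392, 6, 103, 168)]
col [(222, 8, 120, 170), (223, 9, 118, 173), (224, 8, 127, 175), (225, 10, 147, 184), (226, 114, 90, 175), (227, 109, 162, 230), (228, 108, 158, 227), (229, 109, 158, 223), (230, 109, 157, 222), (231, 109, 160, 217), (232, 103, 150, 255), (233, 106, 155, 251)] [(309, 106, 157, 248), (310, 106, 154, 249), (311, 106, 161, 255), (312, 109, 165, 250), (313, 5, 90, 88), (314, 179, 68, 94), (315, 178, 42, 91)]
router (array([ 475.8, -244.8]), 141.6, 99.6, np.float64(-1.369)) (199, 202, 102, 131)
router x [367.9 467.5] y [-405.3 -263.7]
sw z28 x [504.  560.9] y [-382.  -287.8]
sw z0 x [505.6 567.2] y [-395.9 -294. ]
cam 484.10971592420617 -211.93792855410416
```

jog_arm([
  {"translation": [-93, 174, -28], "rotation": [0, 0, 1.06], "claw": 1},
  {"translation": [-93, 174, -28], "rotation": [0, 0, 1.06], "claw": 1},
  {"translation": [-93, 174, -28], "rotation": [0, 0, 1.06], "claw": 1},
  {"translation": [-93, 174, -28], "rotation": [0, 0, 1.06], "claw": 1},
  {"translation": [-93, 174, -28], "rotation": [0, 0, 1.06], "claw": 1},
  {"translation": [-93, 174, -28], "rotation": [0, 0, 1.06], "claw": 1},
  {"translation": [-93, 174, -28], "rotation": [0, 0, 1.06], "claw": 1},
  {"translation": [-93, 174, -28], "rotation": [0, 0, 1.06], "claw": 1},
  {"translation": [-93, 174, -28], "rotation": [0, 0, 1.06], "claw": 1},
  {"translation": [-93, 174, -28], "rotation": [0, 0, 1.06], "claw": 1},
  {"translation": [-93, 174, -28], "rotation": [0, 0, 1.06], "claw": 1},
  {"translation": [-93, 174, -28], "rotation": [0, 0, 1.06], "claw": 1},
])

```text
time: 13.5
ee_pos: [0.4361, -0.0009, 0.1986]
ee_rot: [2.533, 1.569, 2.222]
wrist_force: [-0.8, -0.8, 0.1]
opening: 0.0855
```

Run:
```python
from h import *
W=grab("wrist","w7");T=grab("top","t7")
go(437.5,0,8,1.265)
w=mask(W,(0,0,185),(180,40,255),(230,120,430,320));c=cv2.convexHull(big(w)).reshape(-1,2);print("modem W",rect(W,c,.032),cv2.boundingRect(c))
a=0.2;ux=np.array([np.cos(a),np.sin(a)]);uy=np.array([-ux[1],ux[0]])
q=proj(T,[[.474,-.248,.03],[.589,-.224,.028]]).astype(int);print(q.tolist())
roi=(q[0][0]-60,q[0][1]-45,q[0][0]+60,q[0][1]+45)
r=mask(T,(0,0,0),(180,90,75),roi)|mask(T,(20,120,80),(35,255,255),roi)
r=cv2.morphologyEx(r,cv2.MORPH_CLOSE,np.ones((9,9),np.uint8));r=cv2.morphologyEx(r,cv2.MORPH_OPEN,np.ones((5,5),np.uint8));ct=plane(T,big(r),.03)[:,:2]*1000
s=mask(T,(100,90,40),(125,255,255),(q[1][0]-45,q[1][1]-30,q[1][0]+45,q[1][1]+30));cs=plane(T,big(s),.028)[:,:2]*1000
s2=mask(T,(100,90,190),(125,255,255),(q[1][0]-45,q[1][1]-30,q[1][0]+45,q[1][1]+30));cs2=plane(T,big(s2),.028)[:,:2]*1000
for n,p in(("router",ct),("sw",cs),("swtop",cs2)): print(n,"x",np.percentile(p@ux,[1,99]).round(1),"y",np.percentile(p@uy,[1,99]).round(1))
print(rect(T,big(s),.028),"camT",(-T["R"].T@T["t"])[:2]@np.c_[ux,uy])
im=T["color"][230:360,400:540,::-1];cv2.imwrite("pics/c7.png",cv2.resize(im,None,fx=5,fy=4.5,interpolation=2))
```

```text
tcp [436.3  -1.  198.8] jaw 1.259 down [-0.001  0.001 -1.   ] q7 0.89 t 13.6
 shift [   1.2    1.  -190.8] turn [-0.001 -0.001  0.006]
 shift [   1.2    1.  -190.8] turn [-1.000e-03  2.000e-03 -3.136e+00]
modem W (array([438.8,   1.1]), 119.2, 65.2, np.float64(-0.303)) (283, 156, 76, 131)
[[471, 306], [460, 239]]
router x [360.8 463.3] y [-405.6 -261.2]
sw x [500.3 559.4] y [-383.  -288.1]
swtop x [504.6 557.9] y [-381.  -292.6]
(array([ 585.8, -223.6]), 95.0, 59.2, np.float64(-1.36)) camT [ 0.30856105 -0.074223  ]
```

View pics/c7.png

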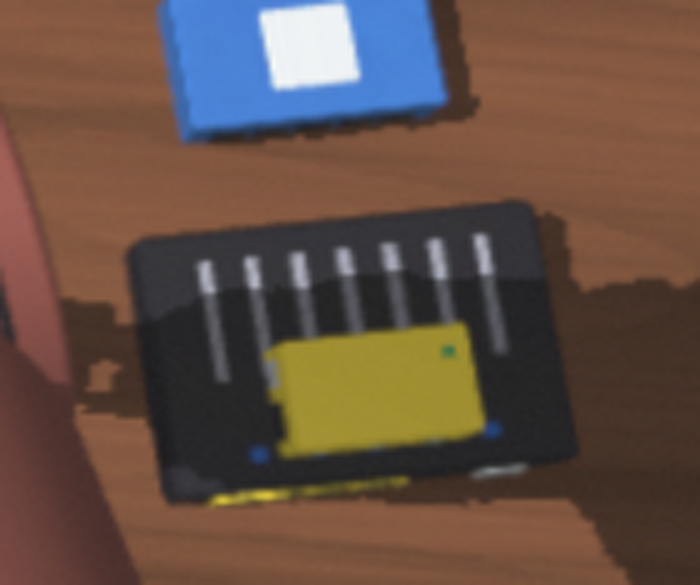

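The top-view crop shows the switch's long side parallel to the router with about 40 mm gap (the wrist view gives 37–39) and about 2 mm off centre. That is good enough to leave. The modem is next.

jog_arm([
  {"translation": [2, 1.8, -40], "rotation": [0, 0, 0.006], "claw": 1},
  {"translation": [2, 1.8, -80], "rotation": [0, 0, 0.006], "claw": 1},
  {"translation": [2, 1.8, -120], "rotation": [0, 0, 0.006], "claw": 1},
  {"translation": [2, 1.8, -155], "rotation": [0, 0, 0.006], "claw": 1},
  {"translation": [2, 1.8, -175], "rotation": [0, 0, 0.006], "claw": 1},
  {"translation": [2, 1.8, -185], "rotation": [0, 0, 0.006], "claw": 1},
  {"translation": [2, 1.8, -189], "rotation": [0, 0, 0.006], "claw": 1},
  {"translation": [2, 1.8, -189], "rotation": [0, 0, 0.006], "claw": 1},
  {"translation": [2, 1.8, -189], "rotation": [0, 0, 0.006], "claw": 0.8},
  {"translation": [2, 1.8, -189], "rotation": [0, 0, 0.006], "claw": 0.6},
  {"translation": [2, 1.8, -189], "rotation": [0, 0, 0.006], "claw": 0.6},
  {"translation": [2, 1.8, -189], "rotation": [0, 0, 0.006], "claw": 0.6},
  {"translation": [2, 1.8, -189], "rotation": [0, 0, 0.006], "claw": 0.6},
  {"translation": [2, 1.8, -189], "rotation": [0, 0, 0.006], "claw": 0.6},
], squeeze=50)

```text
time: 14.77
ee_pos: [0.4392, 0.0014, 0.011]
ee_rot: [1.501, 1.568, 1.195]
wrist_force: [-2.5, -1.4, 9.6]
opening: 0.0643
```

jog_arm([
  {"translation": [0, 0, 8], "rotation": [0, 0, 0], "claw": 0.6},
  {"translation": [0, 0, 35], "rotation": [0, 0, 0], "claw": 0.6},
  {"translation": [0, 0, 75], "rotation": [0, 0, 0], "claw": 0.6},
  {"translation": [0, 20, 110], "rotation": [0, 0, 0.06], "claw": 0.6},
  {"translation": [30, 130, 150], "rotation": [0, 0, 0.464], "claw": 0.6},
  {"translation": [30, 130, 150], "rotation": [0, 0, 0.464], "claw": 0.6},
  {"translation": [30, 130, 150], "rotation": [0, 0, 0.464], "claw": 0.6},
  {"translation": [30, 130, 150], "rotation": [0, 0, 0.464], "claw": 0.6},
  {"translation": [30, 130, 150], "rotation": [0, 0, 0.464], "claw": 0.6},
  {"translation": [30, 130, 150], "rotation": [0, 0, 0.464], "claw": 0.6},
  {"translation": [30, 130, 150], "rotation": [0, 0, 0.464], "claw": 0.6},
])

```text
time: 15.68
ee_pos: [0.4686, 0.1305, 0.1607]
ee_rot: [1.763, 1.567, 1.919]
wrist_force: [-0.1, 0.0, -3.8]
opening: 0.0646
```

Run:
```python
from h import *
W=grab("wrist","w8");T=grab("top")
print("force",telemetry.observe()["wrist_force"].round(1))
go(488,267,14,1.729)
k=np.ones((5,5),np.uint8)
for n,d in(("W",W),("T",T)):
    roi=(130,225,215,325) if n=="T" else None
    m=cv2.morphologyEx(mask(d,(14,30,165),(30,150,255),roi),cv2.MORPH_OPEN,k);c=big(m);print(n,rect(d,cv2.convexHull(c).reshape(-1,2),.003),cv2.boundingRect(c))
w=mask(W,(0,0,185),(180,40,255));c=big(w);print(cv2.boundingRect(c),cv2.minAreaRect(c))
```

```text
force [-0.6 -0.7 -3. ]
tcp [468.6 130.1 160.5] jaw 1.727 down [-0.002  0.004 -1.   ] q7 1.45 t 15.78
 shift [  19.4  136.9 -146.5] turn [-0.004 -0.002  0.002]
 shift [  19.4  136.9 -146.5] turn [-2.000e-03  6.000e-03 -3.139e+00]
W (array([488.8, 265.6]), 136.0, 82.8, np.float64(0.167)) (415, 194, 97, 141)Traceback (most recent call last):
  File "<stdin>", line 8, in <module>
cv2.error: OpenCV(4.12.0) /io/opencv/modules/imgproc/src/convhull.cpp:143: error: (-215:Assertion failed) total >= 0 && (depth == CV_32F || depth == CV_32S) in function 'convexHull'
```

View pics/w8.png

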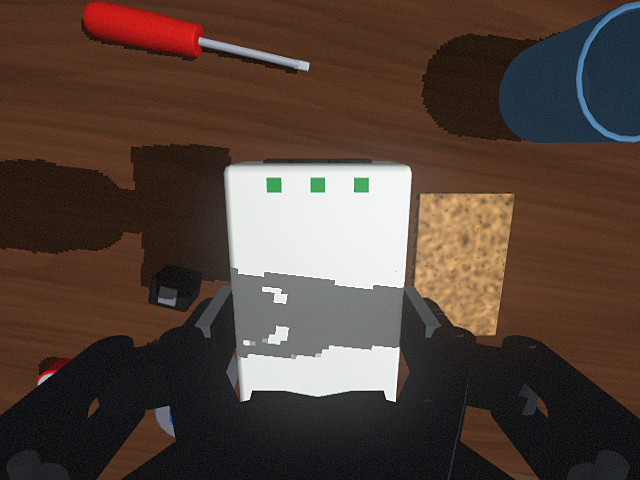

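The modem is held squarely and the mat is at pixels (415–512, 194–335). The mat's centre is (488.5, 266) with yaw 0.16, and top and wrist agree. Moving over it and down.

jog_arm([
  {"translation": [20, 40, 0], "rotation": [0, 0, 0.003], "claw": 0.6},
  {"translation": [20, 80, 0], "rotation": [0, 0, 0.003], "claw": 0.6},
  {"translation": [20, 120, 0], "rotation": [0, 0, 0.003], "claw": 0.6},
  {"translation": [20, 136, -10], "rotation": [-0.004, 0, 0.003], "claw": 0.6},
  {"translation": [20, 136, -40], "rotation": [-0.004, 0, 0.003], "claw": 0.6},
  {"translation": [20, 136, -80], "rotation": [-0.004, 0, 0.003], "claw": 0.6},
  {"translation": [20, 136, -115], "rotation": [-0.004, 0, 0.003], "claw": 0.6},
  {"translation": [20, 136, -135], "rotation": [-0.004, 0, 0.003], "claw": 0.6},
  {"translation": [20, 136, -141], "rotation": [-0.004, 0, 0.003], "claw": 0.6},
  {"translation": [20, 136, -143], "rotation": [-0.004, 0, 0.003], "claw": 0.6},
  {"translation": [20, 136, -144], "rotation": [-0.004, 0, 0.003], "claw": 0.6},
  {"translation": [20, 136, -144], "rotation": [-0.004, 0, 0.003], "claw": 0.6},
])

```text
time: 16.78
ee_pos: [0.4896, 0.2664, 0.018]
ee_rot: [1.272, 1.57, 1.43]
wrist_force: [0.0, -1.0, -2.4]
opening: 0.0646
```

jog_arm([
  {"translation": [-0.5, -0.5, -1.5], "rotation": [0, 0, 0], "claw": 0.6},
  {"translation": [-0.5, -0.5, -3], "rotation": [0, 0, 0], "claw": 0.6},
  {"translation": [-0.5, -0.5, -4], "rotation": [0, 0, 0], "claw": 0.6},
  {"translation": [-0.5, -0.5, -4.5], "rotation": [0, 0, 0], "claw": 0.6},
  {"translation": [-0.5, -0.5, -4.5], "rotation": [0, 0, 0], "claw": 0.6},
])

```text
time: 17.2
ee_pos: [0.4893, 0.2662, 0.0141]
ee_rot: [1.257, 1.569, 1.416]
wrist_force: [-2.8, 0.2, 4.9]
opening: 0.0646
```

jog_arm([
  {"translation": [0, 0, 0.5], "rotation": [0, 0, 0], "claw": 0.85},
  {"translation": [0, 0, 0.5], "rotation": [0, 0, 0], "claw": 1},
  {"translation": [0, 0, 0.5], "rotation": [0, 0, 0], "claw": 1},
  {"translation": [0, 0, 0.5], "rotation": [0, 0, 0], "claw": 1},
  {"translation": [0, 0, 0.5], "rotation": [0, 0, 0], "claw": 1},
  {"translation": [0, 0, 20], "rotation": [0, 0, 0], "claw": 1},
  {"translation": [0, 0, 55], "rotation": [0, 0, 0], "claw": 1},
  {"translation": [0, 0, 95], "rotation": [0, 0, 0], "claw": 1},
  {"translation": [0, 0, 135], "rotation": [0, 0, 0], "claw": 1},
  {"translation": [0, 0, 175], "rotation": [0, 0, 0], "claw": 0.8},
  {"translation": [0, 0, 195], "rotation": [0, 0, 0], "claw": 0.7},
  {"translation": [0, 0, 195], "rotation": [0, 0, 0], "claw": 0.7},
  {"translation": [0, 0, 195], "rotation": [0, 0, 0], "claw": 0.7},
])

```text
time: 18.28
ee_pos: [0.4897, 0.2667, 0.2101]
ee_rot: [1.06, 1.567, 1.219]
wrist_force: [0.1, -0.1, -0.4]
opening: 0.06
```

Run:
```python
from h import *
W=grab("wrist","w9");k=np.ones((5,5),np.uint8)
w=mask(W,(0,0,185),(180,40,255),(180,90,460,330));c=cv2.convexHull(big(w)).reshape(-1,2);print("modem",rect(W,c,.035),cv2.boundingRect(c))
m=cv2.morphologyEx(mask(W,(14,30,120),(30,180,255),(180,60,460,345)),cv2.MORPH_CLOSE,k);c=cv2.convexHull(big(m|w)).reshape(-1,2);print("mat",rect(W,c,.003),cv2.boundingRect(c))
go(456.7,-247,180,0.2)
```

```text
modem (array([484.8, 265.9]), 126.5, 74.9, np.float64(0.159)) (278, 143, 81, 137)
mat (array([490.8, 264.3]), 140.4, 88.2, np.float64(0.16)) (271, 142, 89, 138)
tcp [489.1 266.4 208.9] jaw 1.73 down [ 0.     0.002 -1.   ] q7 1.41 t 18.33
 shift [ -32.4 -513.4  -28.9] turn [-0.002  0.002 -1.53 ]
 shift [ -32.4 -513.4  -28.9] turn [-0.002 -0.002  1.612]
```

View pics/w9.png

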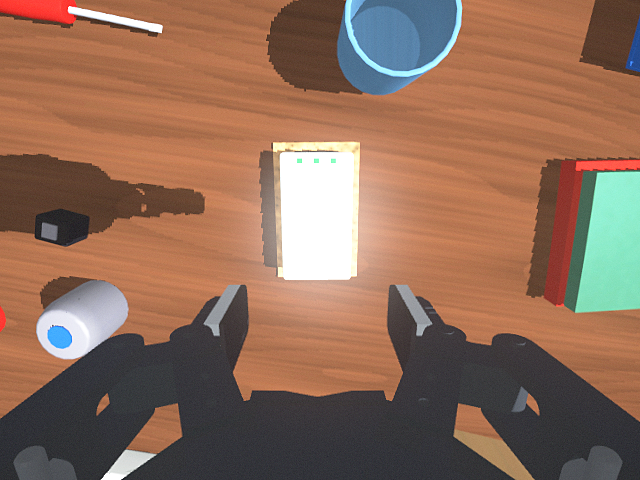

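Run:
```python
from h import *
W=grab("wrist");k=np.ones((5,5),np.uint8);h=W["hsv"]
print("row250",[(x,*h[250,x].tolist()) for x in (*range(272,288,2),*range(348,364,2))]);print("col300",[(y,*h[y,300].tolist()) for y in (*range(138,156,2),*range(272,286,2))])
for s in(10,20):
    w=cv2.morphologyEx(mask(W,(0,0,235),(180,s,255),(260,130,380,300)),cv2.MORPH_OPEN,k);c=cv2.convexHull(big(w)).reshape(-1,2);print("modem",rect(W,c,.035),cv2.boundingRect(c))
```

```text
row250 [(272, 11, 41, 157), (274, 11, 38, 162), (276, 5, 31, 149), (278, 16, 72, 224), (280, 16, 66, 219), (282, 24, 18, 221), (284, 0, 0, 255), (286, 0, 0, 255), (348, 0, 0, 255), (350, 0, 0, 255), (352, 27, 31, 255), (354, 27, 33, 255), (356, 30, 18, 255), (358, 7, 77, 218), (360, 8, 73, 223), (362, 9, 75, 220)]
col300 [(138, 10, 120, 196), (140, 10, 123, 195), (142, 9, 121, 181), (144, 27, 70, 255), (146, 27, 64, 255), (148, 28, 61, 255), (150, 30, 30, 255), (152, 13, 106, 193), (154, 0, 0, 255), (272, 0, 0, 255), (274, 0, 0, 255), (276, 0, 0, 255), (278, 0, 0, 255), (280, 0, 0, 255), (282, 9, 76, 202), (284, 9, 82, 220)]
modem (array([488.8, 265.9]), 117.8, 65.4, np.float64(0.16)) (280, 154, 74, 127)
modem (array([488.8, 266.1]), 117.8, 65.6, np.float64(0.161)) (280, 154, 74, 127)
```

The modem lies at (488.8, 266) with yaw 0.16, centred on the mat to within about 1 mm. Going back for the converter.

jog_arm([
  {"translation": [-32, -513, -29], "rotation": [0, 0, -1.53], "claw": 0.7},
  {"translation": [-32, -513, -29], "rotation": [0, 0, -1.53], "claw": 0.7},
  {"translation": [-32, -513, -29], "rotation": [0, 0, -1.53], "claw": 0.7},
  {"translation": [-32, -513, -29], "rotation": [0, 0, -1.53], "claw": 0.7},
  {"translation": [-32, -513, -29], "rotation": [0, 0, -1.53], "claw": 0.7},
  {"translation": [-32, -513, -29], "rotation": [0, 0, -1.53], "claw": 0.7},
  {"translation": [-32, -513, -29], "rotation": [0, 0, -1.53], "claw": 0.7},
  {"translation": [-32, -513, -29], "rotation": [0, 0, -1.53], "claw": 0.7},
  {"translation": [-32, -513, -29], "rotation": [0, 0, -1.53], "claw": 0.7},
  {"translation": [-32, -513, -29], "rotation": [0, 0, -1.53], "claw": 0.7},
  {"translation": [-32, -513, -29], "rotation": [0, 0, -1.53], "claw": 0.7},
  {"translation": [-32, -513, -29], "rotation": [0, 0, -1.53], "claw": 0.7},
  {"translation": [-32, -513, -29], "rotation": [0, 0, -1.53], "claw": 0.7},
  {"translation": [-32, -513, -29], "rotation": [0, 0, -1.53], "claw": 0.7},
  {"translation": [-32, -513, -29], "rotation": [0, 0, -1.53], "claw": 0.7},
  {"translation": [-32, -513, -29], "rotation": [0, 0, -1.53], "claw": 0.7},
  {"translation": [-32, -513, -29], "rotation": [0, 0, -1.53], "claw": 0.7},
])

```text
time: 19.8
ee_pos: [0.4564, -0.2459, 0.1786]
ee_rot: [3.035, 1.57, 1.665]
wrist_force: [0.2, 0.8, -0.2]
opening: 0.0599
```

Run:
```python
from h import *
W=grab("wrist","w10")
c=big(cv2.morphologyEx(mask(W,(24,140,170),(35,255,255),(230,120,430,330)),cv2.MORPH_OPEN,np.ones((7,7),np.uint8)));print("conv",rect(W,c,.056),cv2.boundingRect(c))
go(456.7,-247.5,36,0.2)
```

```text
conv (array([ 457. , -247.8]), 66.5, 39.9, np.float64(-1.369)) (292, 193, 52, 84)
tcp [ 456.8 -245.4  178.8] jaw 0.202 down [ 0.001  0.002 -1.   ] q7 0.87 t 19.85
 shift [-1.000e-01 -2.100e+00 -1.428e+02] turn [-0.002  0.001 -0.002]
 shift [-1.000e-01 -2.100e+00 -1.428e+02] turn [-1.00e-03 -3.00e-03  3.14e+00]
```

jog_arm([
  {"translation": [0, -3.3, -40], "rotation": [0, 0, 0], "claw": 0.7},
  {"translation": [0, -3.3, -80], "rotation": [0, 0, 0], "claw": 0.7},
  {"translation": [0, -3.3, -115], "rotation": [0, 0, 0], "claw": 0.7},
  {"translation": [0, -3.3, -133], "rotation": [0, 0, 0], "claw": 0.7},
  {"translation": [0, -3.3, -142], "rotation": [0, 0, 0], "claw": 0.7},
  {"translation": [0, -3.3, -142], "rotation": [0, 0, 0], "claw": 0.7},
  {"translation": [0, -3.3, -142], "rotation": [0, 0, 0], "claw": 0.5},
  {"translation": [0, -3.3, -142], "rotation": [0, 0, 0], "claw": 0.3},
  {"translation": [0, -3.3, -142], "rotation": [0, 0, 0], "claw": 0.3},
  {"translation": [0, -3.3, -142], "rotation": [0, 0, 0], "claw": 0.3},
  {"translation": [0, -3.3, -142], "rotation": [0, 0, 0], "claw": 0.3},
  {"translation": [0, -3.3, -142], "rotation": [0, 0, 0], "claw": 0.3},
], squeeze=35)

```text
time: 20.85
ee_pos: [0.4582, -0.2488, 0.0385]
ee_rot: [1.865, 1.567, 0.497]
wrist_force: [-0.6, 3.0, 9.7]
opening: 0.0394
```

jog_arm([
  {"translation": [0, 0, 10], "rotation": [0, 0, 0], "claw": 0.3},
  {"translation": [0, 0, 35], "rotation": [0, 0, 0], "claw": 0.3},
  {"translation": [0, 0, 75], "rotation": [0, 0, 0], "claw": 0.3},
  {"translation": [2, 30, 110], "rotation": [0, 0, 0.1], "claw": 0.3},
  {"translation": [30, 515, 110], "rotation": [0, 0, 1.53], "claw": 0.3},
  {"translation": [30, 515, 110], "rotation": [0, 0, 1.53], "claw": 0.3},
  {"translation": [30, 515, 110], "rotation": [0, 0, 1.53], "claw": 0.3},
  {"translation": [30, 515, 110], "rotation": [0, 0, 1.53], "claw": 0.3},
  {"translation": [30, 515, 110], "rotation": [0, 0, 1.53], "claw": 0.3},
  {"translation": [30, 515, 110], "rotation": [0, 0, 1.53], "claw": 0.3},
  {"translation": [30, 515, 110], "rotation": [0, 0, 1.53], "claw": 0.3},
  {"translation": [30, 515, 110], "rotation": [0, 0, 1.53], "claw": 0.3},
  {"translation": [30, 515, 110], "rotation": [0, 0, 1.53], "claw": 0.3},
  {"translation": [30, 515, 110], "rotation": [0, 0, 1.53], "claw": 0.3},
  {"translation": [30, 515, 110], "rotation": [0, 0, 1.53], "claw": 0.3},
  {"translation": [30, 515, 110], "rotation": [0, 0, 1.53], "claw": 0.3},
  {"translation": [30, 515, 110], "rotation": [0, 0, 1.53], "claw": 0.3},
  {"translation": [30, 515, 110], "rotation": [0, 0, 1.53], "claw": 0.3},
  {"translation": [30, 515, 110], "rotation": [0, 0, 1.53], "claw": 0.3},
  {"translation": [30, 515, 110], "rotation": [0, 0, 1.53], "claw": 0.3},
])

```text
time: 22.52
ee_pos: [0.4886, 0.2648, 0.1491]
ee_rot: [1.75, 1.567, 1.909]
wrist_force: [0.3, -0.4, -1.4]
opening: 0.0395
```

Run:
```python
from h import *
W=grab("wrist","w11")
go(488.8,266,43.5,1.731);print(telemetry.observe()["wrist_force"].round(1))
```

```text
tcp [488.5 264.8 149. ] jaw 1.73 down [-0.001  0.004 -1.   ] q7 1.37 t 22.57
 shift [   0.3    1.2 -105.5] turn [-0.004 -0.001  0.001]
 shift [   0.3    1.2 -105.5] turn [-2.000e-03  6.000e-03 -3.141e+00]
[ 0.3  0.1 -1.6]
```

View pics/w11.png

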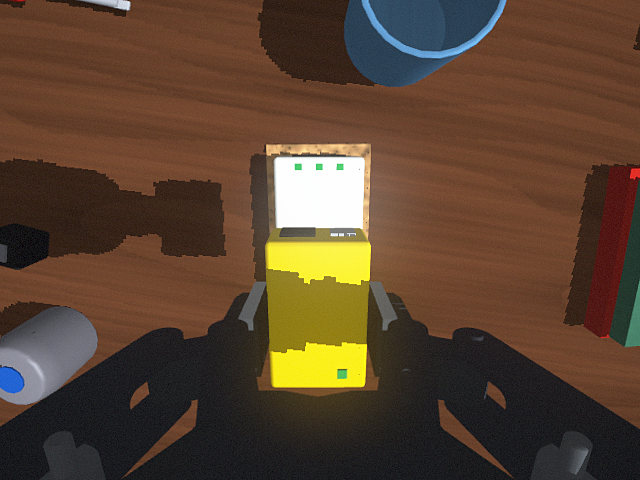

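The converter is held in line above the modem. Lowering to just above contact.

jog_arm([
  {"translation": [0, 1.2, -40], "rotation": [-0.004, 0, 0], "claw": 0.3},
  {"translation": [0, 1.2, -75], "rotation": [-0.004, 0, 0], "claw": 0.3},
  {"translation": [0, 1.2, -95], "rotation": [-0.004, 0, 0], "claw": 0.3},
  {"translation": [0, 1.2, -101], "rotation": [-0.004, 0, 0], "claw": 0.3},
  {"translation": [0, 1.2, -103], "rotation": [-0.004, 0, 0], "claw": 0.3},
  {"translation": [0, 1.2, -104], "rotation": [-0.004, 0, 0], "claw": 0.3},
  {"translation": [0, 1.2, -104.5], "rotation": [-0.004, 0, 0], "claw": 0.3},
  {"translation": [0, 1.2, -104.5], "rotation": [-0.004, 0, 0], "claw": 0.3},
  {"translation": [0, 1.2, -104.5], "rotation": [-0.004, 0, 0], "claw": 0.3},
])

```text
time: 23.32
ee_pos: [0.4892, 0.2665, 0.0457]
ee_rot: [1.535, 1.569, 1.695]
wrist_force: [0.4, 0.5, -0.5]
opening: 0.0391
```

jog_arm([
  {"translation": [0, 0, -0.7], "rotation": [0, 0, 0], "claw": 0.3},
  {"translation": [0, 0, -1.4], "rotation": [0, 0, 0], "claw": 0.3},
  {"translation": [0, 0, -2], "rotation": [0, 0, 0], "claw": 0.3},
  {"translation": [0, 0, -2], "rotation": [0, 0, 0], "claw": 0.3},
])

```text
time: 23.65
ee_pos: [0.4891, 0.2665, 0.0437]
ee_rot: [1.547, 1.569, 1.706]
wrist_force: [1.3, -0.6, -0.5]
opening: 0.0393
```

jog_arm([
  {"translation": [0, 0, -0.6], "rotation": [0, 0, 0], "claw": 0.3},
  {"translation": [0, 0, -1.2], "rotation": [0, 0, 0], "claw": 0.3},
  {"translation": [0, 0, -1.2], "rotation": [0, 0, 0], "claw": 0.3},
  {"translation": [0, 0, -1.2], "rotation": [0, 0, 0], "claw": 0.3},
])

```text
time: 23.98
ee_pos: [0.4892, 0.2665, 0.0435]
ee_rot: [1.756, 1.568, 1.915]
wrist_force: [-5.7, -2.9, 13.6]
opening: 0.0393
```

Firm contact at the predicted height. I'll back off slightly, release and look.

jog_arm([
  {"translation": [0, 0, 0.3], "rotation": [0, 0, 0], "claw": 0.3},
  {"translation": [0, 0, 0.3], "rotation": [0, 0, 0], "claw": 0.5},
  {"translation": [0, 0, 0.3], "rotation": [0, 0, 0], "claw": 0.65},
  {"translation": [0, 0, 0.3], "rotation": [0, 0, 0], "claw": 0.7},
  {"translation": [0, 0, 0.5], "rotation": [0, 0, 0], "claw": 0.7},
  {"translation": [0, 0, 20], "rotation": [0, 0, 0], "claw": 0.7},
  {"translation": [0, 0, 60], "rotation": [0, 0, 0], "claw": 0.8},
  {"translation": [0, 0, 100], "rotation": [0, 0, 0], "claw": 0.9},
  {"translation": [0, 0, 140], "rotation": [0, 0, 0], "claw": 1},
  {"translation": [0, 0, 170], "rotation": [0, 0, 0], "claw": 1},
  {"translation": [0, 0, 170], "rotation": [0, 0, 0], "claw": 1},
  {"translation": [0, 0, 170], "rotation": [0, 0, 0], "claw": 1},
])

```text
time: 24.98
ee_pos: [0.49, 0.2672, 0.2152]
ee_rot: [1.155, 1.566, 1.314]
wrist_force: [-0.9, 0.4, -0.9]
opening: 0.0854
```

Run:
```python
from h import *
W=grab("wrist","w12");k=np.ones((5,5),np.uint8)
w=mask(W,(0,0,225),(180,22,255),(250,110,400,310))|mask(W,(24,140,100),(35,255,255),(250,110,400,310));w=cv2.morphologyEx(cv2.morphologyEx(w,cv2.MORPH_CLOSE,k),cv2.MORPH_OPEN,k)
c=cv2.convexHull(big(w)).reshape(-1,2);print("modem",rect(W,c,.035),cv2.boundingRect(c))
c=big(cv2.morphologyEx(mask(W,(24,140,170),(35,255,255),(250,110,400,330)),cv2.MORPH_OPEN,k));print("conv",rect(W,c,.061),cv2.boundingRect(c),rect(W,c,.035))
# node spot from wrist
s=mask(W,(100,120,80),(125,255,255),(0,200,200,480));cs=big(s)
if cs is not None: print("spot",rect(W,cs,.07),cv2.boundingRect(cs))
go(629,46,200,1.571)
```

```text
modem (array([487.1, 267.1]), 121.6, 69.4, np.float64(0.136)) (280, 148, 78, 129)
conv (array([488.8, 262.6]), 62.7, 32.7, np.float64(0.171)) (293, 186, 39, 72) (array([494.4, 263.2]), 68.2, 35.6, np.float64(0.171))
spot (array([629.6,  46.4]), 23.7, 22.2, np.float64(-1.389)) (50, 323, 25, 22)
tcp [489.2 266.8 213.6] jaw 1.731 down [-0.001  0.003 -1.   ] q7 1.32 t 25.03
 shift [ 139.8 -220.8  -13.6] turn [-0.003 -0.    -0.16 ]
 shift [ 139.8 -220.8  -13.6] turn [ 0.    -0.005  2.982]
```

View pics/w12.png

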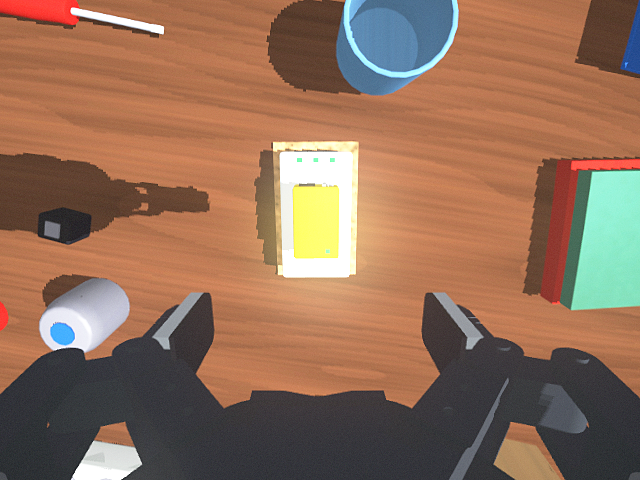

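The converter is centred on the modem and in line (modem about cols 280–353, converter 293–338). The node spot from the wrist view is (629.6, 46.4), matching the top view, so I'll go to the node.

jog_arm([
  {"translation": [140, -220.5, -20], "rotation": [0, 0, -0.53], "claw": 1},
  {"translation": [140, -220.5, -20], "rotation": [0, 0, -0.53], "claw": 1},
  {"translation": [140, -220.5, -20], "rotation": [0, 0, -0.53], "claw": 1},
  {"translation": [140, -220.5, -20], "rotation": [0, 0, -0.53], "claw": 1},
  {"translation": [140, -220.5, -20], "rotation": [0, 0, -0.53], "claw": 1},
  {"translation": [140, -220.5, -20], "rotation": [0, 0, -0.53], "claw": 1},
  {"translation": [140, -220.5, -20], "rotation": [0, 0, -0.53], "claw": 1},
  {"translation": [140, -220.5, -60], "rotation": [0, 0, -0.53], "claw": 1},
  {"translation": [140, -220.5, -90], "rotation": [0, 0, -0.53], "claw": 1},
  {"translation": [140, -220.5, -90], "rotation": [0, 0, -0.53], "claw": 1},
  {"translation": [140, -220.5, -90], "rotation": [0, 0, -0.53], "claw": 1},
])

```text
time: 25.95
ee_pos: [0.6275, 0.0459, 0.1216]
ee_rot: [-3.139, 1.567, 2.774]
wrist_force: [0.5, -0.2, 2.1]
opening: 0.0849
```

Run:
```python
from h import *
W=grab("wrist","w13")
s=mask(W,(100,120,80),(125,255,255),(200,100,450,400));c=big(s);print("spot",rect(W,c,.07),cv2.boundingRect(c))
go(629.5,46.4,16,1.2)
```

```text
spot (array([630.7,  45.6]), 23.0, 22.8, np.float64(1.03)) (299, 249, 41, 38)
tcp [628.8  46.1 123.6] jaw 1.2 down [-0.     0.002 -1.   ] q7 1.43 t 26.0
 shift [   0.7    0.3 -107.6] turn [-0.002 -0.    -0.   ]
 shift [   0.7    0.3 -107.6] turn [ 0.000e+00 -3.000e-03  3.141e+00]
```

jog_arm([
  {"translation": [1, 0, -35], "rotation": [0, 0, 0], "claw": 1},
  {"translation": [1, 0, -70], "rotation": [0, 0, 0], "claw": 1},
  {"translation": [1, 0, -95], "rotation": [0, 0, 0], "claw": 1},
  {"translation": [1, 0, -107], "rotation": [0, 0, 0], "claw": 1},
  {"translation": [1, 0, -107], "rotation": [0, 0, 0], "claw": 1},
  {"translation": [1, 0, -107], "rotation": [0, 0, 0], "claw": 0.8},
  {"translation": [1, 0, -107], "rotation": [0, 0, 0], "claw": 0.6},
  {"translation": [1, 0, -107], "rotation": [0, 0, 0], "claw": 0.6},
  {"translation": [1, 0, -107], "rotation": [0, 0, 0], "claw": 0.6},
  {"translation": [1, 0, -107], "rotation": [0, 0, 0], "claw": 0.6},
  {"translation": [1, 0, -107], "rotation": [0, 0, 0], "claw": 0.6},
  {"translation": [1, 0, -107], "rotation": [0, 0, 0], "claw": 0.6},
], squeeze=45)

```text
time: 27.0
ee_pos: [0.6314, 0.046, 0.0194]
ee_rot: [1.123, 1.566, 0.753]
wrist_force: [-3.0, -0.6, 7.0]
opening: 0.0605
```

jog_arm([
  {"translation": [0, 0, 10], "rotation": [0, 0, 0], "claw": 0.6},
  {"translation": [0, 0, 40], "rotation": [0, 0, 0], "claw": 0.6},
  {"translation": [0, 0, 80], "rotation": [0, 0, 0], "claw": 0.6},
  {"translation": [-10, 20, 115], "rotation": [0, 0, -0.1], "claw": 0.6},
  {"translation": [-159, 321, 115], "rotation": [0, 0, -1.04], "claw": 0.6},
  {"translation": [-159, 321, 115], "rotation": [0, 0, -1.04], "claw": 0.6},
  {"translation": [-159, 321, 115], "rotation": [0, 0, -1.04], "claw": 0.6},
  {"translation": [-159, 321, 115], "rotation": [0, 0, -1.04], "claw": 0.6},
  {"translation": [-159, 321, 115], "rotation": [0, 0, -1.04], "claw": 0.6},
  {"translation": [-159, 321, 115], "rotation": [0, 0, -1.04], "claw": 0.6},
  {"translation": [-159, 321, 115], "rotation": [0, 0, -1.04], "claw": 0.6},
  {"translation": [-159, 321, 115], "rotation": [0, 0, -1.04], "claw": 0.6},
  {"translation": [-159, 321, 115], "rotation": [0, 0, -1.04], "claw": 0.6},
  {"translation": [-159, 321, 115], "rotation": [0, 0, -1.04], "claw": 0.6},
  {"translation": [-159, 321, 115], "rotation": [0, 0, -1.04], "claw": 0.6},
  {"translation": [-159, 321, 115], "rotation": [0, 0, -1.04], "claw": 0.6},
  {"translation": [-159, 321, 115], "rotation": [0, 0, -1.04], "claw": 0.6},
])

```text
time: 28.42
ee_pos: [0.4733, 0.3656, 0.1352]
ee_rot: [1.344, 1.566, -0.069]
wrist_force: [-0.1, -0.2, -1.4]
opening: 0.0608
```

Run:
```python
from h import *
W=grab("wrist","w14")
go(472.1,367.4,19.5,0.16);print(telemetry.observe()["wrist_force"].round(1))
s=telemetry.observe();c=big(mask(W,(100,120,80),(125,255,255),(200,150,450,480)))
if c is not None: print("spot",rect(W,c,s["ee_pos"][2]+.0506),cv2.boundingRect(c))
```

```text
tcp [473.3 365.7 135. ] jaw 0.158 down [ 0.004 -0.    -1.   ] q7 -0.06 t 28.47
 shift [  -1.2    1.7 -115.5] turn [0.    0.004 0.002]
 shift [  -1.2    1.7 -115.5] turn [ 7.00e-03 -1.00e-03 -3.14e+00]
[-0.2 -0.3 -2.7]
spot (array([473.1, 367.1]), 23.4, 22.4, np.float64(-0.002)) (278, 331, 80, 66)
```

View pics/w14.png

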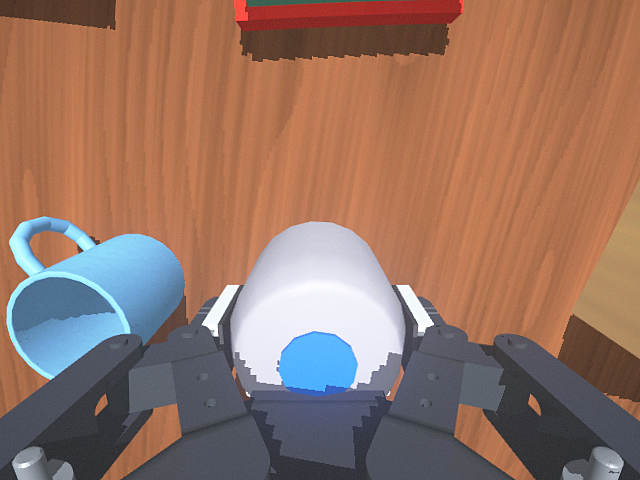

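The node is held upright, with its spot at (318,362) px giving (473.1, 367.1), and the mug is well clear. Lowering.

jog_arm([
  {"translation": [-1.2, 1.6, -40], "rotation": [0, 0.004, 0], "claw": 0.6},
  {"translation": [-1.2, 1.6, -80], "rotation": [0, 0.004, 0], "claw": 0.6},
  {"translation": [-1.2, 1.6, -105], "rotation": [0, 0.004, 0], "claw": 0.6},
  {"translation": [-1.2, 1.6, -111], "rotation": [0, 0.004, 0], "claw": 0.6},
  {"translation": [-1.2, 1.6, -114], "rotation": [0, 0.004, 0], "claw": 0.6},
  {"translation": [-1.2, 1.6, -115], "rotation": [0, 0.004, 0], "claw": 0.6},
  {"translation": [-1.2, 1.6, -115.5], "rotation": [0, 0.004, 0], "claw": 0.6},
  {"translation": [-1.2, 1.6, -115.5], "rotation": [0, 0.004, 0], "claw": 0.6},
  {"translation": [-1.2, 1.6, -115.5], "rotation": [0, 0.004, 0], "claw": 0.6},
])

```text
time: 29.22
ee_pos: [0.4727, 0.3678, 0.0208]
ee_rot: [2.04, 1.569, 0.628]
wrist_force: [0.6, -0.8, -2.9]
opening: 0.0606
```

jog_arm([
  {"translation": [-0.5, 0, -0.7], "rotation": [0, 0, 0], "claw": 0.6},
  {"translation": [-0.5, 0, -1.4], "rotation": [0, 0, 0], "claw": 0.6},
  {"translation": [-0.5, 0, -2], "rotation": [0, 0, 0], "claw": 0.6},
  {"translation": [-0.5, 0, -2], "rotation": [0, 0, 0], "claw": 0.6},
  {"translation": [-0.5, 0, -2], "rotation": [0, 0, 0], "claw": 0.6},
])

```text
time: 29.63
ee_pos: [0.4724, 0.3682, 0.0194]
ee_rot: [2.258, 1.568, 0.845]
wrist_force: [-2.7, 0.3, 6.1]
opening: 0.0607
```

jog_arm([
  {"translation": [0, 0, 0.3], "rotation": [0, 0, 0], "claw": 0.75},
  {"translation": [0, 0, 0.3], "rotation": [0, 0, 0], "claw": 0.9},
  {"translation": [0, 0, 0.3], "rotation": [0, 0, 0], "claw": 1},
  {"translation": [0, 0, 0.3], "rotation": [0, 0, 0], "claw": 1},
  {"translation": [0, 0, 0.3], "rotation": [0, 0, 0], "claw": 1},
  {"translation": [0, 0, 20], "rotation": [0, 0, 0], "claw": 1},
  {"translation": [0, 0, 50], "rotation": [0, 0, 0], "claw": 1},
  {"translation": [0, 0, 90], "rotation": [0, 0, 0], "claw": 1},
  {"translation": [0, 0, 130], "rotation": [0, 0, 0], "claw": 1},
  {"translation": [0, 0, 170], "rotation": [0, 0, 0], "claw": 1},
  {"translation": [20, -40, 200], "rotation": [0, 0, 0], "claw": 1},
  {"translation": [50, -200, 230], "rotation": [0, 0, 0], "claw": 1},
  {"translation": [50, -200, 230], "rotation": [0, 0, 0], "claw": 1},
  {"translation": [50, -200, 230], "rotation": [0, 0, 0], "claw": 1},
  {"translation": [50, -250, 230], "rotation": [0, 0, 0], "claw": 1},
  {"translation": [50, -330, 230], "rotation": [0, 0, 0], "claw": 1},
  {"translation": [50, -330, 230], "rotation": [0, 0, 0], "claw": 1},
  {"translation": [50, -330, 230], "rotation": [0, 0, 0], "claw": 1},
  {"translation": [50, -330, 230], "rotation": [0, 0, 0], "claw": 1},
  {"translation": [50, -330, 230], "rotation": [0, 0, 0], "claw": 1},
])

```text
time: 31.3
ee_pos: [0.5223, 0.033, 0.2498]
ee_rot: [2.512, 1.566, 1.092]
wrist_force: [-0.0, 0.6, 0.4]
opening: 0.0849
```

Run:
```python
from h import *
T=grab("top","t15");k=np.ones((5,5),np.uint8)
print(telemetry.observe()["ee_pos"].round(3),telemetry.observe()["wrist_force"].round(1))
s=big(mask(T,(100,120,60),(125,255,255),(60,150,160,330)));print("spot",rect(T,s,.07) if s is not None else None)
y=big(mask(T,(24,120,190),(35,255,255),(130,220,220,330)));print("conv",rect(T,y,.061))
w=mask(T,(0,0,190),(180,40,255),(130,220,220,330))|mask(T,(24,120,100),(35,255,255),(130,220,220,330));w=cv2.morphologyEx(cv2.morphologyEx(w,cv2.MORPH_CLOSE,k),cv2.MORPH_OPEN,k);print("modem",rect(T,cv2.convexHull(big(w)).reshape(-1,2),.035))
for n,lo,hi,roi,z in(("tin",(0,0,150),(180,60,255),(370,175,410,215),.022),("plug",(0,0,0),(180,255,50),(305,243,333,270),.036)):
    c=big(mask(T,lo,hi,roi));print(n,rect(T,c,z) if c is not None else None)
S=grab("scene","s15")
```

```text
[0.522 0.036 0.25 ] [-1.   1.1 -0.7]
spot (array([471.4, 369. ]), 22.2, 22.1, np.float64(-1.398))
conv (array([488. , 265.4]), 61.8, 37.3, np.float64(0.152))
modem (array([488.4, 265.5]), 120.4, 65.1, np.float64(0.152))
tin (array([666.4, -94.8]), 40.6, 40.4, np.float64(-0.681))
plug None
```

View pics/t15.png

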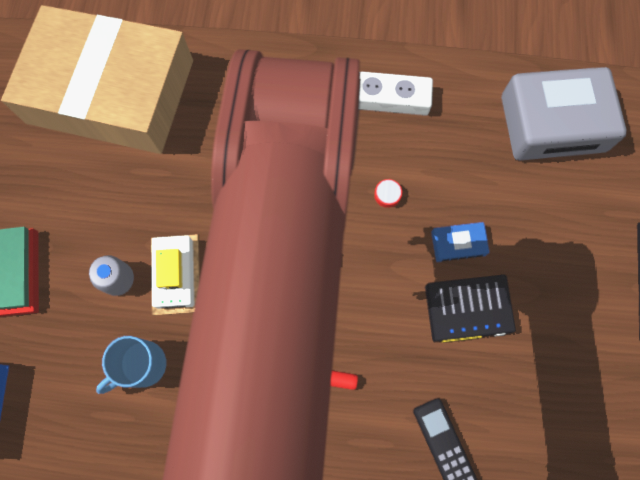

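View pics/s15.png

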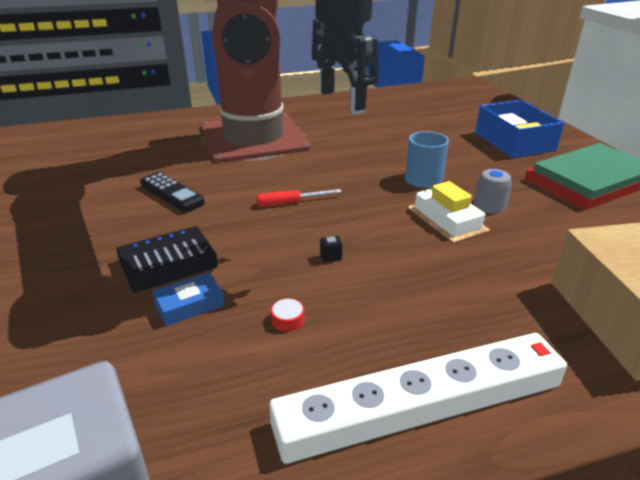

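The top view shows the node at (105,272) px left of the modem, with the converter and modem on the mat and the switch behind the router. The scene view shows the plug still at (331,249) and the tin at (288,315), where they started, and everything is upright and flat. Handing in.

```bash
python3 -c "
from plant import ticket
print(ticket.hand_in())"
```

```text
the job is handed in; nothing more can be done
None
```

I cleared the pile one box at a time and handed the job in at about 31 s of the 128 s allowed. The converter waited on the router while I moved the switch and then the modem. Then I put the converter on the modem and moved the node last.

Last checks, from the camera pictures:

| Item | Result |
|---|---|
| Modem | about 1 mm from the mat's centre, in line with it |
| Converter | within about 1 mm of the modem's centre, in line with it |
| Node | upright, 104.9 mm from the modem's centre line (104 wanted), level with its middle within about 1 mm |
| Tin | moved less than 1 mm by measurement |
| Plug | at the same pixel in the scene picture as at the start; the arm hid it in the top view, so I did not measure it |
| Switch | parallel to the router within about 0.02 rad |

- **Gap:** the two views disagree on the switch's gap to the router. The top camera gives about 40 mm and the wrist camera 37–39 mm.
- **Centring:** both views put the switch about 2 mm off the router's centre. I left that uncorrected.

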